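# Put the cells on charge and clear the battery bench

### The arm

A 6-joint arm with a two-finger parallel gripper is mounted at the origin on the work surface. World frame = base frame: x ahead of the robot, y to its left, z up, the work surface at z = 0. Lengths are in m, angles in rad, forces in N, time in s.
With the tool pointing down it reaches from about 0.375 to 0.825 m from the base axis. Payload 5.5 kg.
Tool frame: the origin (TCP) lies on the centre line of the jaws, within the pads' length; the fingertips stand 11 mm ahead of it and the grasp point (between the pads) lies 8 mm behind it; z points along the fingers, y is the line along which they close (so a half turn about z gives the same grasp; the last joint's range is limited). The gripper opens to 85 mm and grips with 20 to 120 N. Pads are 22 mm wide; open, the fingers measure 114 mm over their backs; the gripper's body (76 mm by 85 mm) begins 54 mm behind the grasp point. The pads swing forward as they close: fully open they stand 13 mm farther back than shut.
Start: joints at [1.282, 0.314, -0.047, 1.21, 0, 1.571], TCP at [0.171, 0.575, 0.242] pointing down, gripper open.
Joint ranges: [-2.67, 2.67], [-0.69, 1.73], [-1.03, 1.25], [-2.08, 2.16], [-1.42, 1.45], [-3.14, 3.14]. Speed limits (rad/s): [2.39, 2.39, 3.01, 3.14, 3.14, 3.14].

### API

Orientations are given as [roll, pitch, yaw] about the fixed x, y, z axes, in that order (R = Rz(yaw) Ry(pitch) Rx(roll)).
In Python, from cell import arm gives the robot as it stands. The module is installed in compiled form; this text tells all that it offers.
- The arm moves only by the tool servo_tool, never from a script. Its argument "moves" is one flat list of numbers, 4 for each row, row after row: the shift along the tool's x, y, z in mm, then the turn about the tool's z in degrees. In form: [dx, dy, dz, roll, dx, dy, dz, roll, ...]. A call has 1 to 12 rows; each row shifts and turns the commanded pose from where the row before left it, along the tool's axes as they then stand; what a row does not reach is not made up. A row lasts 1/10 s, in which the tool goes at most 50 mm and 8.59 degrees, less where a joint would pass 70% of its speed; a pose out of reach is approached as far as the arm can. A call with a gripper value outside its range is refused whole. "hand" is the opening, from -1 (shut) to 1 (fully open), set as the call begins (left out, the last holds). The fingers move at their own pace and stop on an object; "squeeze" is the grip in N (left out, the last holds). Time passes only in rows, so rows that do not move let the fingers close. It gives the time, the measured TCP pose, the force, the opening and the grip force at its end, in the units of the state.
- arm.read_state(): the state, without advancing time (a new reading comes with each control period).
- arm.grab_frame(name): name is "scene" or "side" or "wrist"; returns a dict with "image" (384x512x3 uint8, red, green, blue), "depth" (384x512 float32, m along the optical axis (not along the pixel's ray), 0 where there is no reading), "K" (3x3 intrinsics, pixels), "position" and "orientation" of the camera in the world; the wrist camera has in their place "mount" (4x4, takes a point from camera to tool coordinates, whose origin is the TCP and whose axes are the flange's). Camera axes: x right, y down, z forward; pixel columns grow to the right and rows downward; lengths in m; the calibration is good to about 2 mm. A picture is of the moment at which its call begins: read the wrist's pose just before it.
- arm.close_job(): hands the job in; it is judged then, once.
Trained networks look in the newest picture that a camera, given by its name, has taken for a name from the list of things; names that differ only in an ending like _2 or _b are one class to them, and where a whole thing is asked for, a point or a joint stands for the part that bears it (a point fixed in the world has none). Each returns a list of dicts, best first, with "confidence" (0 to 1); they miss things now and then, are a little off and sometimes report something else, mostly with a low value. They report only what shows in the picture. A call takes as long as a camera call.
- arm.spot_in(name, camera): "extent" ([left, top, right, bottom] in pixels, round what is visible of it).
- arm.trace(name, camera): "mask" (384x512 bool, what is visible of it) and "extent" ([left, top, right, bottom] in pixels, round what is visible of it).
- arm.place_of(name, camera): "at" ([column, row] in pixels: a listed point, or the origin of a listed thing).
The state is a dict: "t": time; "q": joint angles; "qvel": joint speeds; "tau": joint torques, N m; "tool_pos": TCP position; "eef_rot": TCP orientation; "ft_force": force on the tool from outside, world axes, zero at the start; "wrist_torque": the same for the moment, N m; "grip_width": finger opening in m; "finger_force": force on a finger pad.
Only numpy, scipy, OpenCV 4.12 (cv2) and the standard library are available. Lean on these libraries where they do the work, as an engineer would, in place of code of your own. Each camera call takes 0.05 s, during which the arm holds its last target. There are 200 camera calls.

### The job

Lay every loose blue cell fully down in a charging-dock bay of its own, its red end at the bay's red end wall, and once all of them are in, press the green start button right down. Clear the bench as well: lay the orange test pen in both forks of its rest with its handle about centred, and put the white case of connecting strips flat in the open drawer and slide the drawer fully shut.

Things in the scene. Friction and masses are not known exactly. Their poses are not given: they have to be found in the camera images.
- cell0: Battery cell lying on its side: blue can 32 mm in diameter along its own x, with square 36 x 36 mm plastic end caps (12 mm thick) and a square 36 x 36 mm grey middle band (24 mm long, its flat sides are the place to grip), 70 mm long in all, 140 g. The cap at its +x end is red (plus), the other black. Origin at its centre, 18 mm above what it lies on; any side may be up. 3 or 4 are there.
- cell0_plus (a point): Centre of the red end face of that cell, 35 mm from its origin along its +x.
- cell1: Battery cell lying on its side: blue can 32 mm in diameter along its own x, with square 36 x 36 mm plastic end caps (12 mm thick) and a square 36 x 36 mm grey middle band (24 mm long, its flat sides are the place to grip), 70 mm long in all, 140 g. The cap at its +x end is red (plus), the other black. Origin at its centre, 18 mm above what it lies on; any side may be up. 3 or 4 are there.
- cell1_plus (a point): Centre of the red end face of that cell, 35 mm from its origin along its +x.
- cell2: Battery cell lying on its side: blue can 32 mm in diameter along its own x, with square 36 x 36 mm plastic end caps (12 mm thick) and a square 36 x 36 mm grey middle band (24 mm long, its flat sides are the place to grip), 70 mm long in all, 140 g. The cap at its +x end is red (plus), the other black. Origin at its centre, 18 mm above what it lies on; any side may be up. 3 or 4 are there.
- cell2_plus (a point): Centre of the red end face of that cell, 35 mm from its origin along its +x.
- cell3: Battery cell lying on its side: blue can 32 mm in diameter along its own x, with square 36 x 36 mm plastic end caps (12 mm thick) and a square 36 x 36 mm grey middle band (24 mm long, its flat sides are the place to grip), 70 mm long in all, 140 g. The cap at its +x end is red (plus), the other black. Origin at its centre, 18 mm above what it lies on; any side may be up. 3 or 4 are there.
- cell3_plus (a point): Centre of the red end face of that cell, 35 mm from its origin along its +x.
- dock: Fixed grey charging dock, base 100 (x) x 290 (y) x 12 mm, origin at its underside's centre; x points away from the robot, y left, z up. Four bays in a row along y, 70 mm apart, each open above. A bay's far end wall is red, its near one black. A black control box (100 x 75 mm, 32 mm high) adjoins the dock's right-hand end.
- bay0 (a point): Centre of the floor of a dock bay (bay0 rightmost), 12 mm above the table; axes as the dock. Inside 74 mm (x) by 40 mm (y). End walls 6 mm thick, 52 mm wide; side cheeks 6 mm thick only along the last 16 mm at each end; all 14 mm high above the floor. The middle 42 mm of both sides is open for fingers; a cell in the next bay begins 52 mm from this centre line.
- bay1 (a point): Centre of the floor of a dock bay (bay0 rightmost), 12 mm above the table; axes as the dock. Inside 74 mm (x) by 40 mm (y). End walls 6 mm thick, 52 mm wide; side cheeks 6 mm thick only along the last 16 mm at each end; all 14 mm high above the floor. The middle 42 mm of both sides is open for fingers; a cell in the next bay begins 52 mm from this centre line.
- bay2 (a point): Centre of the floor of a dock bay (bay0 rightmost), 12 mm above the table; axes as the dock. Inside 74 mm (x) by 40 mm (y). End walls 6 mm thick, 52 mm wide; side cheeks 6 mm thick only along the last 16 mm at each end; all 14 mm high above the floor. The middle 42 mm of both sides is open for fingers; a cell in the next bay begins 52 mm from this centre line.
- bay3 (a point): Centre of the floor of a dock bay (bay0 rightmost), 12 mm above the table; axes as the dock. Inside 74 mm (x) by 40 mm (y). End walls 6 mm thick, 52 mm wide; side cheeks 6 mm thick only along the last 16 mm at each end; all 14 mm high above the floor. The middle 42 mm of both sides is open for fingers; a cell in the next bay begins 52 mm from this centre line.
- start (a joint): Travel of the round green start button, m: 0 is up, 0.006 fully pressed; a spring returns it; about 5 N presses it fully down.
- start_top (a point): Centre of the top face of the green start button (28 mm across), which moves with it; when up, 54 mm above the table. On the control box at the dock's right-hand end; pressed straight down.
- pen: Orange test pen with a black grip band: square handle 116 x 22 x 22 mm along its own x, origin at the handle's centre (11 mm above what it lies on); at its +x end a thin black nose and brass tip reach to 106 mm from the origin. 90 g.
- rest: Fixed pen rest: dark base 130 (x) x 70 x 8 mm, origin at its underside's centre, with two upright aluminium forks, 8 mm thick, at x = +38 and -38 mm. A pen in it lies level along the rest's x, either way round. Between the forks the pen is free from below and both sides (68 mm clear).
- rest_seat (a point): Middle of the pen rest at the height of the bottoms of the fork notches, 50 mm above the table; axes as the rest. The notches are 26 mm wide, straight for 12 mm, then flare outward up to 28 mm above the bottom (fork tops 78 mm above the table, about 56 mm wide over the outside).
- case: White plastic case of connecting strips, with a black band near one end and silver strips on top: 84 mm (own x) x 38 x 38 mm, 160 g. Origin at its centre, 19 mm above what it lies on.
- unit_drawer0 (a joint): Opening of the drawer, m: 0 fully shut, grows as it slides out towards the robot (the drawer's -x), at most 0.134; it starts open. Slides with about 1 N of friction and stays where it is left.
- unit_drawer0_handle (a point): Middle of the steel bar handle (100 mm long along y, 10 mm thick), 35 mm in front of the drawer's blue front panel, 50 mm above the table; -x points out of the drawer, roughly to the robot. The panel is 15 mm thick, 194 mm wide, its top edge 71 mm and its lower edge 13 mm above the table. The fixed grey unit is 200 x 200 mm, 85 mm high.
- drawer_floor (a point): Point on the drawer's inner floor, midway across, 47 mm behind the inner face of its front wall, 22 mm above the table; moves with the drawer. Inside 155 mm (x, -x towards the front) by 158 mm (y), walls 41 mm high. The handle is 104 mm from here along -x. What lies at x below (opening - 0.0535 m) is clear of the unit; behind that the unit's top covers it, 51 mm above the floor.

How it is judged:
On the way, in this order (a step that is already met when the one before it is completed fails the run):
1. every cell lies in a bay of the dock, red end to the red wall (((x of cell0 in the frame of bay0 between -0.005 and 0.005 m and y of cell0 in the frame of bay0 between -0.005 and 0.005 m and z of cell0 in the frame of bay0 between 0.015 and 0.021 m and x of cell0_plus in the frame of bay0 above 0.025 m) or (x of cell0 in the frame of bay1 between -0.005 and 0.005 m and y of cell0 in the frame of bay1 between -0.005 and 0.005 m and z of cell0 in the frame of bay1 between 0.015 and 0.021 m and x of cell0_plus in the frame of bay1 above 0.025 m) or (x of cell0 in the frame of bay2 between -0.005 and 0.005 m and y of cell0 in the frame of bay2 between -0.005 and 0.005 m and z of cell0 in the frame of bay2 between 0.015 and 0.021 m and x of cell0_plus in the frame of bay2 above 0.025 m) or (x of cell0 in the frame of bay3 between -0.005 and 0.005 m and y of cell0 in the frame of bay3 between -0.005 and 0.005 m and z of cell0 in the frame of bay3 between 0.015 and 0.021 m and x of cell0_plus in the frame of bay3 above 0.025 m)) and ((x of cell1 in the frame of bay0 between -0.005 and 0.005 m and y of cell1 in the frame of bay0 between -0.005 and 0.005 m and z of cell1 in the frame of bay0 between 0.015 and 0.021 m and x of cell1_plus in the frame of bay0 above 0.025 m) or (x of cell1 in the frame of bay1 between -0.005 and 0.005 m and y of cell1 in the frame of bay1 between -0.005 and 0.005 m and z of cell1 in the frame of bay1 between 0.015 and 0.021 m and x of cell1_plus in the frame of bay1 above 0.025 m) or (x of cell1 in the frame of bay2 between -0.005 and 0.005 m and y of cell1 in the frame of bay2 between -0.005 and 0.005 m and z of cell1 in the frame of bay2 between 0.015 and 0.021 m and x of cell1_plus in the frame of bay2 above 0.025 m) or (x of cell1 in the frame of bay3 between -0.005 and 0.005 m and y of cell1 in the frame of bay3 between -0.005 and 0.005 m and z of cell1 in the frame of bay3 between 0.015 and 0.021 m and x of cell1_plus in the frame of bay3 above 0.025 m)) and ((x of cell2 in the frame of bay0 between -0.005 and 0.005 m and y of cell2 in the frame of bay0 between -0.005 and 0.005 m and z of cell2 in the frame of bay0 between 0.015 and 0.021 m and x of cell2_plus in the frame of bay0 above 0.025 m) or (x of cell2 in the frame of bay1 between -0.005 and 0.005 m and y of cell2 in the frame of bay1 between -0.005 and 0.005 m and z of cell2 in the frame of bay1 between 0.015 and 0.021 m and x of cell2_plus in the frame of bay1 above 0.025 m) or (x of cell2 in the frame of bay2 between -0.005 and 0.005 m and y of cell2 in the frame of bay2 between -0.005 and 0.005 m and z of cell2 in the frame of bay2 between 0.015 and 0.021 m and x of cell2_plus in the frame of bay2 above 0.025 m) or (x of cell2 in the frame of bay3 between -0.005 and 0.005 m and y of cell2 in the frame of bay3 between -0.005 and 0.005 m and z of cell2 in the frame of bay3 between 0.015 and 0.021 m and x of cell2_plus in the frame of bay3 above 0.025 m)) and ((x of cell3 in the frame of bay0 between -0.005 and 0.005 m and y of cell3 in the frame of bay0 between -0.005 and 0.005 m and z of cell3 in the frame of bay0 between 0.015 and 0.021 m and x of cell3_plus in the frame of bay0 above 0.025 m) or (x of cell3 in the frame of bay1 between -0.005 and 0.005 m and y of cell3 in the frame of bay1 between -0.005 and 0.005 m and z of cell3 in the frame of bay1 between 0.015 and 0.021 m and x of cell3_plus in the frame of bay1 above 0.025 m) or (x of cell3 in the frame of bay2 between -0.005 and 0.005 m and y of cell3 in the frame of bay2 between -0.005 and 0.005 m and z of cell3 in the frame of bay2 between 0.015 and 0.021 m and x of cell3_plus in the frame of bay2 above 0.025 m) or (x of cell3 in the frame of bay3 between -0.005 and 0.005 m and y of cell3 in the frame of bay3 between -0.005 and 0.005 m and z of cell3 in the frame of bay3 between 0.015 and 0.021 m and x of cell3_plus in the frame of bay3 above 0.025 m))), for 0.3 s.
2. then the start button is pressed right down (value of joint start above 0.004 m), for 0.05 s.
At the end, for the whole second after the job is handed in: Every cell in a bay, within 5 mm of its middle and 3 mm of the floor, red end to red wall; pen in both notches, within 16 mm along, 5 mm across, 4 mm high, 0.1 rad; case flat on the drawer floor within 6 mm; drawer shut to 5 mm; all at rest (all of step 1 and x of pen in the frame of rest_seat between -0.016 and 0.016 m and y of pen in the frame of rest_seat between -0.005 and 0.005 m and z of pen in the frame of rest_seat between 0.007 and 0.015 m and angle between the x axis of pen and the x axis of rest_seat, either way round below 0.1 rad and x of case in the frame of drawer_floor between -0.05 and 0.11 m and y of case in the frame of drawer_floor between -0.08 and 0.08 m and z of case in the frame of drawer_floor between 0.013 and 0.025 m and value of joint unit_drawer0 below 0.005 m and linear speed of each of pen, case, cell0, cell1, cell2, cell3 below 0.02 m/s); the robot touches nothing.
Of cell0, cell1, cell2, cell3 only 3 to 4 are there at a start; the rules pass over those that are not, and their reading is None.
At some moment in a run one of cell0, cell1, cell2, cell3, pen, case may be knocked a few centimetres aside while the robot is not near it.
Once in a run the grip may slacken for a moment while it holds something.
It also fails if it takes over 210 s, if anything falls off the work surface, if the arm or the gripper's body presses on something with over 40 N, if the wrist force passes 120 N, or if a joint passes its speed limit or range.

## Working session

There is one attempt and no reset: what is moved stays moved. The work goes in short steps, Python scripts to look and compute and a tool call to move; the robot and the scene stay as the last step left them, time stands still between calls to the robot, and variables do not carry over. Pictures are saved under pics/ and viewed, at most 14 in all, crops included, and the job is handed in when it is done.

Besides the shell and the picture viewer there is one more tool, called after "Emit:" by a JSON object that holds its "name" and its "arguments". servo_tool: Moves the arm, as the interface text tells. Its arguments: {"type":"object","properties":{"moves":{"type":"array"},"hand":{"type":"number"},"squeeze":{"type":"number"}},"required":["moves"]}

```bash
mkdir -p pics
cat > h.py <<'E'
import numpy as np, cv2
from cell import arm
from scipy.spatial.transform import Rotation as R
def rot(o):
    o=np.array(o,float)
    if o.shape==(3,3): return o
    if o.size==4: return R.from_quat(o).as_matrix()
    return R.from_euler('xyz',o).as_matrix()
def grab(n):
    s=arm.read_state(); f=arm.grab_frame(n)
    if n=='wrist':
        T=np.eye(4);T[:3,:3]=rot(s['eef_rot']);T[:3,3]=s['tool_pos'];T=T@np.array(f['mount'])
        f['Rw'],f['p']=T[:3,:3],T[:3,3]
    else: f['Rw'],f['p']=rot(f['orientation']),np.array(f['position'])
    return f
def ray(f,px):
    d=np.linalg.inv(f['K'])@np.array([px[0],px[1],1.]);return f['Rw']@d
def onz(f,px,z):
    d=ray(f,px);return f['p']+d*(z-f['p'][2])/d[2]
def cloud(f):
    v,u=np.mgrid[0:384,0:512];d=f['depth']
    P=np.stack([u,v,np.ones_like(u)],-1)@np.linalg.inv(f['K']).T*d[...,None]
    W=P@f['Rw'].T+f['p'];W[d==0]=np.nan;return W
def save(f,n): cv2.imwrite('pics/'+n+'.png',f['image'][...,::-1])
E
python3 - <<'E'
from h import *
s=arm.read_state();print(s)
for n in ['scene','side','wrist']:
    f=grab(n);save(f,n+'0');print(n,f['K'].tolist(),f['p'],f['Rw'].round(3).tolist(), f.get('mount'),f.get('orientation'))
a=[cv2.imread('pics/%s0.png'%n) for n in ['scene','side','wrist']]
E
```

```text
{'t': 0.0, 'q': array([ 1.28200487e+00,  3.14219789e-01, -4.81250819e-02,  1.21020126e+00,
        1.56282813e-05,  1.57080432e+00]), 'qvel': array([-5.58169094e-05,  1.24929568e-03,  1.27834639e-03, -7.61282215e-04,
       -3.07677396e-04, -1.00723548e-03]), 'tau': array([-1.22938629e-03, -5.39591682e+01,  3.39749193e+01,  1.94751128e-02,
        6.16632769e-05, -1.62262300e-06]), 'tool_pos': array([0.17070474, 0.57459313, 0.24141813]), 'eef_rot': array([-3.13984285e+00, -1.56142642e-05,  2.85279317e+00]), 'ft_force': array([ 0.56415325, -0.92511486,  0.76431357]), 'wrist_torque': array([ 0.00115768,  0.04284948, -0.01842934]), 'finger_force': 0.0, 'grip_width': 0.08510287716255764}
scene [[421.48672917906305, 0.0, 253.14295196253926], [0.0, 421.48672917906305, 193.22974399512418], [0.0, 0.0, 1.0]] [ 1.1385775  -0.54940488  0.64667254] [[0.648, 0.43, -0.629], [0.761, -0.36, 0.539], [0.006, -0.828, -0.56]] None [-2.1654651  -0.0055701   0.86562392]
side [[415.5569124014018, 0.0, 251.98698292561699], [0.0, 415.5569124014018, 191.64025897926092], [0.0, 0.0, 1.0]] [0.45236269 0.87716253 0.76610006] [[-0.993, -0.085, 0.079], [-0.115, 0.62, -0.776], [0.017, -0.78, -0.625]] None [-2.24626149 -0.01653373 -3.0265928 ]
wrist [[325.6107009360385, 0.0, 252.88317280705508], [0.0, 325.6107009360385, 185.24780987608304], [0.0, 0.0, 1.0]] [0.08985712 0.59800955 0.37281739] [[0.286, 0.905, 0.314], [0.958, -0.27, -0.095], [-0.002, 0.328, -0.945]] [[-1.56483730e-03 -9.44658384e-01 -3.28051961e-01  8.41820706e-02]
 [ 9.99998767e-01 -1.43463456e-03 -6.38910390e-04 -8.79944216e-04]
 [ 1.32917377e-04 -3.28052557e-01  9.44659464e-01 -1.31281640e-01]
 [ 0.00000000e+00  0.00000000e+00  0.00000000e+00  1.00000000e+00]] None
```

View pics/scene0.png

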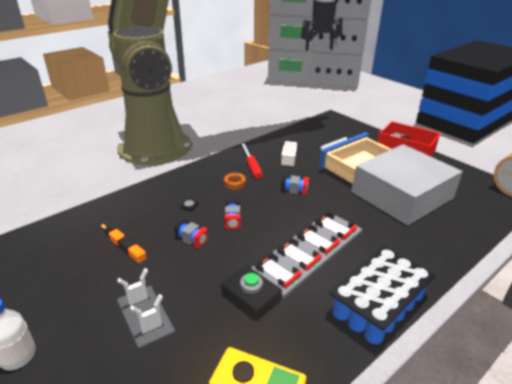

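View pics/side0.png

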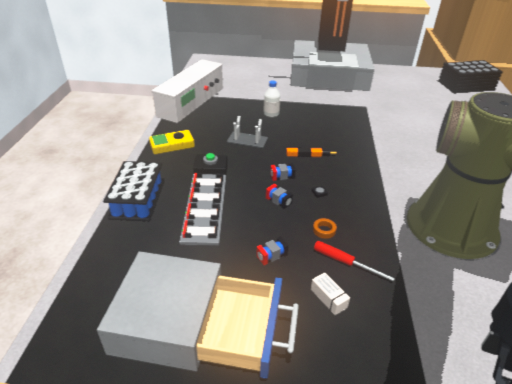

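Run:
```python
from h import *
for c in ['scene','side']:
    f=grab(c);W=cloud(f)
    for n in ['cell0','case','pen','dock','rest','unit_drawer0']:
        for r in arm.trace(n,c):
            if r['confidence']<.3: continue
            m=r['mask'];P=W[m];P=P[~np.isnan(P[:,0])]
            print(c,n,round(r['confidence'],2),np.round(r['extent']),m.sum(),np.nanmedian(P,0).round(3),np.nanpercentile(P,[3,97],axis=0).round(3).tolist())
    for n in ['cell0','cell0_plus','bay0','bay1','bay2','bay3','start_top','pen','rest_seat','case','drawer_floor','unit_drawer0_handle']:
        for r in arm.place_of(n,c):
            if r['confidence']>.3:
                u,v=np.round(r['at']).astype(int);print(c,n,round(r['confidence'],2),np.round(r['at'],1),W[v,u].round(3))
```

```text
scene cell0 0.79 [224. 202. 243. 229.] 429 [ 0.489 -0.055  0.034] [[0.444, -0.077, 0.001], [0.51, -0.02, 0.038]]
scene cell0 0.72 [279. 176. 309. 198.] 429 [0.483 0.161 0.027] [[0.447, 0.136, 0.001], [0.511, 0.198, 0.038]]
scene cell0 0.58 [176. 217. 209. 250.] 640 [ 0.478 -0.171  0.03 ] [[0.437, -0.19, 0.002], [0.506, -0.142, 0.038]]
scene cell0 0.31 [282. 143. 296. 166.] 284 [0.358 0.259 0.037] [[0.318, 0.24, 0.006], [0.379, 0.31, 0.041]]
scene case 0.69 [285. 142. 296. 167.] 290 [0.357 0.26  0.037] [[0.314, 0.24, 0.005], [0.379, 0.311, 0.041]]
scene case 0.42 [320. 135. 391. 181.] 1801 [0.48  0.382 0.048] [[0.422, 0.297, 0.02], [0.56, 0.472, 0.074]]
scene pen 0.9 [105. 224. 147. 264.] 547 [ 0.409 -0.299  0.022] [[0.326, -0.31, 0.006], [0.462, -0.282, 0.025]]
scene dock 0.9 [223. 214. 359. 318.] 5758 [ 0.692 -0.068  0.016] [[0.635, -0.208, 0.01], [0.743, 0.136, 0.046]]
scene rest 0.68 [120. 270. 173. 351.] 2406 [ 0.619 -0.361  0.01 ] [[0.546, -0.394, 0.005], [0.665, -0.323, 0.073]]
scene unit_drawer0 0.6 [319. 135. 390. 180.] 1703 [0.48  0.384 0.048] [[0.426, 0.298, 0.021], [0.557,
[... 3235 characters left out ...]
0.115 0.013]
side bay2 0.6 [206.9 195.5] [ 0.673 -0.023  0.011]
side bay2 0.58 [204.3 214.4] [0.665 0.057 0.014]
side bay3 0.95 [209.3 180.9] [ 0.681 -0.094  0.011]
side bay3 0.76 [199.9 228.7] [0.664 0.115 0.013]
side bay3 0.6 [206.9 195.5] [ 0.673 -0.023  0.011]
side bay3 0.58 [204.3 214.4] [0.665 0.057 0.014]
side start_top 0.44 [210.  155.2] [ 0.691 -0.167  0.055]
side pen 0.79 [303.5 151.1] [ 0.402 -0.283  0.021]
side rest_seat 0.77 [246.9 127.3] [ 0.611 -0.447  0.   ]
side case 0.88 [330.4 292. ] [0.338 0.296 0.039]
side case 0.58 [208.  183.4] [ 0.682 -0.081  0.014]
side drawer_floor 0.89 [240.1 324.8] [0.521 0.39  0.023]
side unit_drawer0_handle 0.71 [291.9 324.6] [0.417 0.397 0.053]
```

The pictures show three cells, with the red ends facing roughly the dock in the scene view (cells at about (190,233), (232,215) and (295,185)). The pen is at (125,245) and the case at (289,153). The open drawer is at (355,160), the dock at (300,260) and the rest at (145,310). The screwdriver, tape ring, knob and battery pack are distractors. Next I'll fit poses from the fused clouds.

```bash
cat >> h.py <<'E'
def yawof(v): return float(np.arctan2(v[1],v[0]))
def colmask(img,kind):
    h=cv2.cvtColor(img,cv2.COLOR_RGB2HSV);H,S,V=[h[...,i].astype(int) for i in range(3)]
    return {'red':((H<8)|(H>172))&(S>140)&(V>70),'blue':(H>100)&(H<130)&(S>120)&(V>50),
            'orange':(H>=8)&(H<20)&(S>170)&(V>120),'green':(H>45)&(H<85)&(S>100)&(V>60),'white':(S<40)&(V>150)}[kind]
def rect(P):  # centre, yaw of the long side, lengths
    (c,(w,h),a)=cv2.minAreaRect((P[:,:2]*1000).astype(np.float32));a=np.radians(a)
    if w<h: w,h,a=h,w,a+np.pi/2
    a=(a+np.pi/2)%np.pi-np.pi/2
    return np.round(c,1),round(a,3),round(w,1),round(h,1)
E
python3 - <<'E'
from h import *
F=[grab('scene'),grab('side')];C=[cloud(f) for f in F]
def sel(c,rad,z0,z1,k=None):
    o=[]
    for f,W in zip(F,C):
        m=(np.hypot(W[...,0]-c[0],W[...,1]-c[1])<rad)&(W[...,2]>z0)&(W[...,2]<z1)
        if k: m&=colmask(f['image'],k)
        o.append(W[m])
    return o
for c in [(.475,-.16),(.475,-.045),(.475,.17)]:
    A=sel(c,.06,.028,.045);r=sel(c,.06,.005,.045,'red');P=np.vstack(A)
    print('cell',[rect(a) for a in A],rect(P),P.mean(0).round(3),[len(x) for x in r],'red',[x.mean(0).round(3) for x in r if len(x)])
A=sel((.4,-.29),.09,.015,.035);print('pen',[rect(a) for a in A],np.percentile(np.vstack(A)[:,2],[50,95]), [rect(a) for a in sel((.4,-.29),.1,.012,.035,'orange')],'low end', [a[:,:2].min(0).round(3) for a in sel((.38,-.29),.12,.004,.02)])
A=sel((.345,.28),.07,.033,.05);print('case',[rect(a) for a in A],rect(np.vstack(A)))
for n,z in [('dockred',.02)]:
    A=sel((.71,.02),.2,.018,.032,'red');print('dock red',[rect(a) for a in A])
A=sel((.695,-.167),.03,.045,.07,'green');print('btn',[(len(a),a.mean(0).round(4)) for a in A if len(a)])
A=sel((.60,-.35),.1,.03,.09);print('forks',[rect(a) for a in A],np.vstack(A)[:,2].max())
for c in [(.57,-.352),(.645,-.36)]:
    pass
A=sel((.60,-.35),.1,.005,.012);print('restbase',[rect(a) for a in A])
A=sel((.38,.37),.25,.06,.078,'blue');print('front',[(len(a),rect(a)) for a in A if len(a)])
A=sel((.62,.36),.3,.08,.09);print('unit top',[rect(a) for a in A if len(a)])
A=sel((.52,.38),.08,.018,.027);print('floor',[rect(a) for a in A if len(a)])
E
```

```text
cell [(array([ 469.3, -165.4]), np.float64(0.29), 71.9, 38.0), (array([ 466.4, -160.3]), np.float64(0.322), 71.2, 39.3)] (array([ 468.3, -162.5]), np.float64(0.278), 72.0, 44.3) [ 0.47  -0.164  0.035] [114, 55] red [array([ 0.5  , -0.161,  0.028]), array([ 0.493, -0.145,  0.027])]
cell [(array([473.7, -46. ]), np.float64(-0.637), 74.1, 35.5), (array([471.9, -41.4]), np.float64(-0.669), 70.6, 39.1)] (array([474. , -43.5]), np.float64(-0.637), 76.5, 39.8) [ 0.474 -0.044  0.035] [119, 64] red [array([ 0.499, -0.063,  0.026]), array([ 0.498, -0.054,  0.029])]
cell [(array([476.4, 168.4]), np.float64(0.592), 70.1, 39.8), (array([473. , 171.7]), np.float64(0.643), 72.0, 38.5)] (array([474.7, 169.6]), np.float64(0.669), 71.7, 43.3) [0.476 0.171 0.035] [67, 107] red [array([0.505, 0.179, 0.027]), array([0.494, 0.195, 0.029])]
pen [(array([ 388.5, -296.9]), np.float64(0.119), 151.7, 23.7), (array([ 390.3, -291.6]), np.float64(0.109), 143.2, 25.6)] [0.02200286 0.02448395] [(array([ 400.6, -295.5]), np.float64(0.123), 127.2, 23.2), (array([ 401.6, -289.6]), np.float64(0.135), 118.8, 25.1)] low 
[... 402 characters left out ...]
50, array([ 0.6917, -0.1664,  0.0517]))]
forks [(array([ 602.2, -357.3]), np.float64(-0.161), 87.0, 54.5), (array([ 599.8, -356. ]), np.float64(-0.161), 85.0, 56.7)] 0.08135371790920165
restbase [(array([ 595.5, -360.5]), np.float64(1.443), 171.9, 144.8), (array([ 611.1, -346. ]), np.float64(-0.172), 152.9, 95.1)]
front [(150, (array([461.4, 390.5]), np.float64(1.504), 195.3, 16.0)), (280, (array([457. , 394.8]), np.float64(1.512), 191.3, 12.2))]
unit top [(array([680.6, 377.6]), np.float64(1.506), 205.8, 188.0), (array([678.6, 379.6]), np.float64(1.508), 203.5, 186.7)]
floor [(array([500.2, 379.3]), np.float64(-1.485), 157.5, 59.1), (array([523.8, 376.9]), np.float64(-0.066), 147.7, 138.1)]
```

Emit:
{"name": "servo_tool", "arguments": {"moves": [0,0,0,8,0,0,0,8]}}

```text
t: 2.35
tool_pos: [0.1709, 0.5752, 0.2423]
eef_rot: [-3.142, -0.0, 2.568]
ft_force: [0.3, -0.1, 0.2]
grip_width: 0.0857
finger_force: 0.0
```

```bash
cat >> h.py <<'E'
def plan(x,y,z,yaw,n=None,start=None):
    """rows in tool axes from the present pose to (x,y,z mm-exact, yaw); half-turn chosen by caller"""
    if start is None:
        s=arm.read_state();p=np.array(s['tool_pos']);w=s['eef_rot'][2]
    else: p,w=np.array(start[:3],float),start[3]
    d=np.array([x,y,z])-p;dw=(yaw-w+np.pi)%(2*np.pi)-np.pi
    m=int(max(np.ceil(np.linalg.norm(d)/.045),np.ceil(abs(np.degrees(dw))/8),1));n=n or m
    rows=[];cur=p.copy();cw=w
    for i in range(n):
        t=p+d*(i+1)/n; e=t-cur
        l=np.round(np.array([e[0]*np.cos(cw)+e[1]*np.sin(cw),e[0]*np.sin(cw)-e[1]*np.cos(cw),-e[2]])*1000,1 if n<3 else 0)
        r=round(np.degrees(-(dw*(i+1)/n-(cw-w))),1)
        rows+=list(map(float,l))+[float(r)]
        cur=cur+np.array([l[0]*np.cos(cw)+l[1]*np.sin(cw),l[0]*np.sin(cw)-l[1]*np.cos(cw),-l[2]])/1000;cw-=np.radians(r)
    print(n,'rows',[int(v) if v==int(v) else v for v in rows]);return cur,cw
E
python3 -c "
from h import *
plan(.5,.0,.27,np.pi)"
```

```text
15 rows [-39, -20, -2, -2.2, -39, -22, -2, -2.2, -37, -23, -2, -2.2, -37, -25, -1, -2.2, -36, -26, -2, -2.2, -34, -27, -2, -2.1, -34, -29, -2, -2.2, -32, -30, -2, -2.2, -32, -31, -2, -2.2, -30, -33, -1, -2.2, -29, -33, -2, -2.2, -27, -35, -2, -2.2, -26, -35, -2, -2.2, -25, -37, -2, -2.2, -23, -37, -2, -2.2]
```

Emit:
{"name": "servo_tool", "arguments": {"moves": [-39,-20,-2,-2.2,-39,-22,-2,-2.2,-37,-23,-2,-2.2,-37,-25,-1,-2.2,-36,-26,-2,-2.2,-34,-27,-2,-2.1,-34,-29,-2,-2.2,-32,-30,-2,-2.2,-32,-31,-2,-2.2,-30,-33,-1,-2.2,-29,-33,-2,-2.2,-27,-35,-2,-2.2]}}

```text
t: 3.55
tool_pos: [0.4374, 0.1144, 0.2647]
eef_rot: [3.141, 0.001, 3.034]
ft_force: [0.8, 0.2, 0.7]
grip_width: 0.0854
finger_force: 0.0
```

Emit:
{"name": "servo_tool", "arguments": {"moves": [-26,-35,-2,-2.2,-25,-37,-2,-2.2,-23,-37,-2,-2.2,0,0,0,0,0,0,0,0]}}

```text
t: 4.05
tool_pos: [0.5028, 0.0013, 0.2701]
eef_rot: [3.141, -0.001, -3.138]
ft_force: [-0.2, 0.9, 0.2]
grip_width: 0.086
finger_force: 0.0
```

```bash
cat > look.py <<'E'
from h import *
def cells(f,W,show=True):
    """cells in one picture by red+blue+top-height clusters"""
    out=[]
    for r in arm.trace('cell0',f['name']):
        if r['confidence']<.4: continue
        m=cv2.dilate(r['mask'].astype(np.uint8),np.ones((7,7)))>0
        P=W[m&(W[...,2]>.028)&(W[...,2]<.07)];rd=W[m&colmask(f['image'],'red')&(W[...,2]>.02)]
        if len(P)<60: continue
        z=np.median(P[:,2]);P=P[abs(P[:,2]-z)<.008];c,a,l,w=rect(P)
        if len(rd):
            v=rd.mean(0)[:2]*1000-c
            if v@[np.cos(a),np.sin(a)]<0: a+=np.pi
        out.append((c,a,l,w,z))
        if show: print('cell',round(r['confidence'],2),c,'yaw',round(a,3),l,w,'z',z.round(4),'nred',len(rd))
    return out
E
python3 - <<'E'
from look import *
s=arm.read_state();print(s['tool_pos'],s['eef_rot'],s['q'])
f=grab('wrist');f['name']='wrist';save(f,'w1');W=cloud(f)
cells(f,W)
for n in ['bay0','start_top','pen','rest_seat']:
    for r in arm.place_of(n,'wrist'):
        if r['confidence']>.3:
            u,v=np.round(r['at']).astype(int);print(n,round(r['confidence'],2),np.round(r['at'],1),W[v,u].round(4))
m=colmask(f['image'],'red')&(W[...,0]>.6);print('dock red',rect(W[m&(W[...,2]>.02)]),W[m][:,2].max())
g=colmask(f['image'],'green')&(W[...,2]>.045);print('btn',g.sum(),W[g].mean(0) if g.any() else 0)
m=(W[...,0]>.6)&(W[...,2]>.005)&(W[...,2]<.02)&(W[...,1]>-.13)&(W[...,1]<.2);print('dock base',rect(W[m]),np.median(W[m][:,2]))
print('table z',np.nanmedian(W[...,2]))
E
```

```text
[0.50284443 0.00129015 0.27010428] [ 3.14123865e+00 -5.50912049e-04 -3.13805040e+00] [ 2.34091440e-03  1.20678720e-01 -2.25868771e-01  1.22480017e+00
  3.53343828e-04 -1.20133797e-03]
cell 0.87 [470.7 -47. ] yaw -0.645 70.7 35.9 z 0.0353 nred 330
cell 0.81 [ 466.6 -166.7] yaw 0.298 70.4 36.4 z 0.0353 nred 290
cell 0.67 [473.5 166.1] yaw 0.648 70.3 36.5 z 0.0351 nred 175
bay0 0.82 [235.7 268.8] [ 0.6768 -0.0229  0.0118]
bay0 0.69 [187.1 277. ] [ 0.6889 -0.0915  0.0134]
bay0 0.64 [335.5 260.9] [0.6629 0.1146 0.0132]
bay0 0.62 [288.  265.4] [0.6699 0.0491 0.0123]
dock red (array([711.8,   6.2]), np.float64(-1.467), 242.9, 12.2) 0.028250862876217864
btn 0 0
dock base (array([737. ,  17.1]), np.float64(-1.473), 288.8, 229.2) 0.011956514226841908
table z 0.0009805707836028077
```

View pics/w1.png

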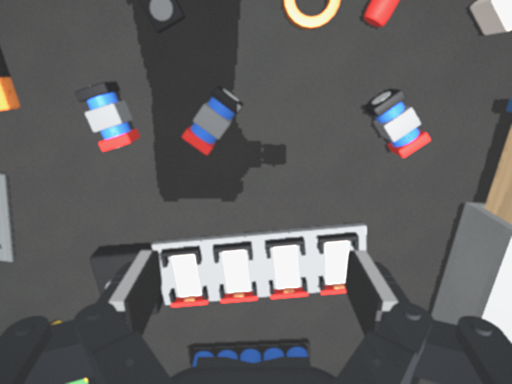

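The wrist view shows three cells at (108,115), (212,122) and (400,122), with their red ends towards the dock. The bays are at about (187,277) to (336,261). The fitted sizes (70x36, top at 35 mm) match the text. Next I'll move closer to fit the dock exactly.

Emit:
{"name": "servo_tool", "arguments": {"moves": [-33,-3,0,0,-33,-3,10,0,-33,-3,10,0,0,0,0,0,0,0,0,0]}}

```text
t: 4.85
tool_pos: [0.6014, -0.0056, 0.2495]
eef_rot: [3.141, -0.002, -3.134]
ft_force: [0.0, -0.6, 0.2]
grip_width: 0.0856
finger_force: 0.0
```

```bash
cat > dock.py <<'E'
from look import *
f=grab('wrist');W=cloud(f);save(f,'w2')
u=np.array([np.cos(.104),np.sin(.104)]);v=np.array([-u[1],u[0]])
m=(W[...,0]>.58)&(W[...,0]<.8)&(abs(W[...,1])<.3)
X=W[...,:2]@u;Y=W[...,:2]@v;Z=W[...,2]
red=m&colmask(f['image'],'red')&(Z>.018)&(Z<.032)
print('red',rect(W[red]),'X',np.percentile(X[red],[2,50,98]).round(4),'Y',np.percentile(Y[red],[0.5,99.5]).round(4))
n,lab,st,ce=cv2.connectedComponentsWithStats(red.astype(np.uint8))
R_=[W[lab==i] for i in range(1,n) if st[i,4]>40]
for P in R_: print('wall',len(P),rect(P), 'Ymid',((P[:,:2]@v).min()+(P[:,:2]@v).max())/2)
top=m&(Z>.022)&(Z<.032);print('walltops X',np.percentile(X[top],[.5,99.5]).round(4),'Y',np.percentile(Y[top],[.5,99.5]).round(4),np.median(Z[top]))
base=m&(Z>.008)&(Z<.016)&(abs(Y+.055)<.14);print('base Z',np.median(Z[base]),rect(W[base]))
g=colmask(f['image'],'green')&(Z>.045)&(Z<.07);print('btn',g.sum(),W[g].mean(0).round(4) if g.any() else 0, rect(W[g]) if g.any() else 0)
for r in arm.place_of('bay0','wrist'):
    if r['confidence']>.4: 
        p=onz(f,r['at'],.012);print('bay',p.round(4),'XY',(p[:2]@u).round(4),(p[:2]@v).round(4))
print(arm.read_state()['tool_pos'])
E
python3 dock.py
```

```text
red (array([713.,  15.]), np.float64(-1.463), 260.6, 9.1) X [0.7072 0.7096 0.7141] Y [-0.1868  0.0695]
wall 263 (array([702. , 119.3]), np.float64(-1.436), 50.8, 8.5) Ymid 0.045754488740174626
wall 265 (array([709.1,  50.1]), np.float64(-1.459), 49.4, 8.6) Ymid -0.023741984402954955
wall 253 (array([716.3, -19.3]), np.float64(-1.455), 50.8, 8.0) Ymid -0.09348704723923502
wall 245 (array([723.9, -89. ]), np.float64(-1.453), 51.4, 7.9) Ymid -0.1636871240969848
walltops X [0.6208 0.7806] Y [-0.3762  0.2162] 0.026488781113208293
base Z 0.011973303005412356 (array([673.3,  15. ]), np.float64(-1.469), 280.1, 100.7)
btn 456 [ 0.6904 -0.1711  0.0529] (array([ 691.3, -172. ]), np.float64(-1.532), 25.9, 25.4)
bay [0.6636 0.1154 0.012 ] XY 0.672 0.0459
bay [ 0.6887 -0.0945  0.012 ] XY 0.6752 -0.1655
bay [ 0.6755 -0.0236  0.012 ] XY 0.6694 -0.0936
bay [0.6748 0.0508 0.012 ] XY 0.6765 -0.0195
[ 0.60102958 -0.00580917  0.2506543 ]
```

View pics/w2.png

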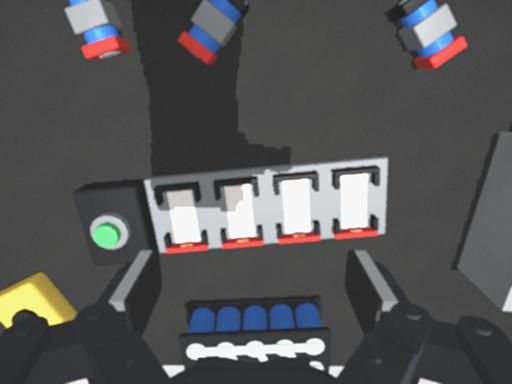

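The dock is clear, with the bays at (183,215), (240,210), (297,205) and (355,200) and the button at (107,235). The dock yaw is 0.104. The cameras disagree by 2–3 mm, so I'll estimate the wrist camera's bias from two opposite yaws.

```bash
python3 -c "
from h import *
c=plan(.56,.04,.26,np.pi/2)
plan(.56,-.04,.26,-np.pi/2,start=[.56,.04,.26,np.pi/2],n=22)"
```

```text
12 rows [3, 4, -1, 7.5, 4, 3, -1, 7.6, 5, 3, 0, 7.5, 4, 2, -1, 7.5, 5, 2, -1, 7.6, 5, 1, -1, 7.5, 5, 0, 0, 7.5, 5, 0, -1, 7.6, 5, -1, -1, 7.5, 5, -2, -1, 7.5, 5, -2, -1, 7.6, 4, -3, 0, 7.5]
22 rows [-4, 0, 0, 8.2, -3, 0, 0, 8.2, -4, 2, 0, 8.1, -3, 1, 0, 8.2, -3, 2, 0, 8.2, -3, 2, 0, 8.2, -2, 3, 0, 8.2, -2, 3, 0, 8.2, -2, 3, 0, 8.1, -1, 4, 0, 8.2, 0, 3, 0, 8.2, 0, 4, 0, 8.2, 0, 4, 0, 8.2, 1, 3, 0, 8.1, 2, 3, 0, 8.2, 2, 3, 0, 8.2, 2, 3, 0, 8.2, 3, 2, 0, 8.2, 3, 2, 0, 8.2, 4, 2, 0, 8.1, 3, 1, 0, 8.2, 4, 0, 0, 8.2]
```

Emit:
{"name": "servo_tool", "arguments": {"moves": [3,4,-1,7.5,4,3,-1,7.5,5,3,0,7.5,4,2,-1,7.5,5,2,-1,7.5,5,1,-1,7.5,5,0,0,7.5,5,0,-1,7.5,5,-1,-1,7.5,5,-2,-1,7.5,5,-2,-1,7.5,4,-3,0,7.5]}}

```text
t: 6.15
tool_pos: [0.56, 0.04, 0.2606]
eef_rot: [3.14, -0.0, 1.572]
ft_force: [-0.5, -0.0, -0.1]
grip_width: 0.0851
finger_force: 0.0
```

Emit:
{"name": "servo_tool", "arguments": {"moves": [0,0,0,0,0,0,0,0,0,0,0,0]}}

```text
t: 6.45
tool_pos: [0.5608, 0.0395, 0.2598]
eef_rot: [3.141, 0.0, 1.579]
ft_force: [-0.4, 0.4, -0.0]
grip_width: 0.0858
finger_force: 0.0
```

```bash
python3 dock.py; python3 -c "
from look import *
f=grab('wrist');f['name']='wrist';cells(f,cloud(f));print(arm.read_state()['eef_rot'])"
```

```text
red (array([712.2,  17.4]), np.float64(-1.469), 256.2, 7.5) X [0.707  0.7095 0.713 ] Y [-0.1818  0.0705]
wall 311 (array([701.4, 120.2]), np.float64(-1.495), 49.5, 6.9) Ymid 0.0466914971172484
wall 268 (array([708.9,  51.6]), np.float64(-1.449), 49.4, 7.2) Ymid -0.02224892164736348
wall 238 (array([715.6, -17.8]), np.float64(-1.471), 50.3, 7.2) Ymid -0.09201510651041571
wall 187 (array([722.8, -86.3]), np.float64(-1.459), 47.7, 6.8) Ymid -0.16089901764206938
walltops X [0.62   0.7132] Y [-0.2789  0.072 ] 0.02586611190270771
base Z 0.011970151046207134 (array([672.5,  14.9]), np.float64(-1.469), 280.1, 100.3)
btn 206 [ 0.6866 -0.1716  0.0528] (array([ 687. , -174.4]), np.float64(-1.14), 27.7, 14.6)
bay [ 0.6792 -0.0236  0.012 ] XY 0.6731 -0.094
bay [ 0.6862 -0.0963  0.012 ] XY 0.6725 -0.167
bay [0.6721 0.0438 0.012 ] XY 0.673 -0.0262
bay [0.6624 0.1143 0.012 ] XY 0.6707 0.0449
[0.56088815 0.03947656 0.25944585]
cell 0.82 [470.2 -46.2] yaw -0.662 70.2 36.7 z 0.0353 nred 283
cell 0.74 [473.1 167.3] yaw 0.639 70.6 36.5 z 0.0352 nred 162
cell 0.56 [ 465.9 -165.9] yaw 0.296 70.1 37.1 z 0.0352 nred 260
[-3.14151516e+00  2.11428046e-05  1.57751218e+00]
```

```bash
cat > pl.py <<'E'
import sys
from h import *
# usage: pl.py x y z yaw [x y z yaw ...]
a=list(map(float,sys.argv[1:]));s=arm.read_state();print(s['t'],np.round(s['tool_pos'],4),np.round(s['eef_rot'],3))
st=list(s['tool_pos'])+[s['eef_rot'][2]]
for i in range(0,len(a),4):
    cur,w=plan(*a[i:i+4],start=st);st=list(cur)+[w]
E
python3 pl.py .4709 -.0463 .12 2.487 .4709 -.0463 .014 2.487
```

```text
6.65 [0.5609 0.0395 0.2593] [-3.142  0.     1.578]
7 rows [-12, -13, 20, -7.4, -11, -14, 20, -7.5, -8, -16, 20, -7.4, -6, -17, 20, -7.5, -5, -17, 19, -7.4, -1, -17, 20, -7.5, 0, -18, 20, -7.4]
3 rows [0, 0, 35, 0, 0, 0, 36, 0, 0, 0, 35, 0]
```

Emit:
{"name": "servo_tool", "arguments": {"moves": [-12,-13,20,-7.5,-11,-14,20,-7.5,-8,-16,20,-7.5,-6,-17,20,-7.5,-5,-17,19,-7.5,-1,-17,20,-7.5,0,-18,20,-7,0,0,0,0,0,0,0,0], "hand": 1}}

```text
t: 7.55
tool_pos: [0.4715, -0.0464, 0.1205]
eef_rot: [3.141, -0.0, 2.482]
ft_force: [1.0, 0.2, 0.2]
grip_width: 0.0851
finger_force: 0.0
```

```bash
python3 pl.py .4709 -.0463 .014 2.487
```

```text
7.55 [ 0.4715 -0.0464  0.1205] [ 3.141 -0.     2.482]
3 rows [0, 0, 35, -0.1, 0, 0, 36, -0.1, 1, 0, 35, -0.1]
```

Emit:
{"name": "servo_tool", "arguments": {"moves": [0,0,35,0,0,0,36,0,0,0,35,0,0,0,0,0]}}

```text
t: 7.95
tool_pos: [0.4696, -0.0455, 0.0118]
eef_rot: [-3.139, -0.004, 2.484]
ft_force: [-0.5, 0.1, 0.6]
grip_width: 0.0853
finger_force: 0.0
```

Emit:
{"name": "servo_tool", "arguments": {"moves": [0,0,0,0,0,0,0,0,0,0,0,0,0,0,0,0,0,0,0,0,0,0,0,0], "hand": -1, "squeeze": 70}}

```text
t: 8.55
tool_pos: [0.4733, -0.0464, 0.0163]
eef_rot: [3.139, 0.003, 2.484]
ft_force: [0.2, 0.3, 7.9]
grip_width: 0.0346
finger_force: 70.5
```

```bash
python3 pl.py .4709 -.0463 .09 2.487 .6770 -.0226 .09 3.246 .677 -.0226 .045 3.246
```

```text
8.55 [ 0.4733 -0.0464  0.0163] [3.139e+00 3.000e-03 2.484e+00]
2 rows [1, -0.7, -36.9, -0.1, 1, -0.6, -36.8, -0.1]
6 rows [-25, 24, 0, -7.2, -28, 21, 0, -7.3, -30, 17, 0, -7.2, -32, 13, 0, -7.3, -33, 9, 0, -7.2, -34, 5, 0, -7.2]
1 rows [-0.2, -0.3, 45, 0]
```

Emit:
{"name": "servo_tool", "arguments": {"moves": [0,0,-37,0,0,0,-37,0,-25,24,0,-7,-28,21,0,-7,-30,17,0,-7,-32,13,0,-7,-33,9,0,-7,-34,5,0,-7,0,0,0,0,0,0,0,0]}}

```text
t: 9.55
tool_pos: [0.6776, -0.0251, 0.0883]
eef_rot: [-3.142, -0.0, -3.066]
ft_force: [-0.8, -0.4, -1.1]
grip_width: 0.0346
finger_force: 70.5
```

```bash
cat > held.py <<'E'
from look import *
f=grab('wrist');save(f,'held');W=cloud(f);s=arm.read_state();p=s['tool_pos'];w=s['eef_rot'][2]
d=W-np.array(p);X=d[...,0]*np.cos(w)+d[...,1]*np.sin(w);Y=d[...,0]*np.sin(w)-d[...,1]*np.cos(w);Z=d[...,2]
m=(abs(X)<.06)&(abs(Y)<.03)&(Z>-.03)&(Z<.035)
for k in ['red','blue']:
    q=m&colmask(f['image'],k)
    if q.sum()>5: print(k,q.sum(),'Xtool',np.percentile(X[q],[2,50,98]).round(4),'Y',np.percentile(Y[q],[2,98]).round(4),'Z',np.percentile(Z[q],[5,95]).round(4))
q=m&(Z>.01);print('top X',np.percentile(X[q],[1,99]).round(4))
E
python3 held.py;python3 pl.py .677 -.0226 .06 3.246 .677 -.0226 .029 3.246
```

```text
red 2313 Xtool [-0.0325 -0.0243 -0.0209] Y [-0.0181  0.0161] Z [0.0108 0.0199]
blue 2425 Xtool [-0.0206  0.0157  0.0254] Y [-0.0144  0.0124] Z [0.0104 0.0182]
top X [-0.0313  0.0367]
9.6 [ 0.6767 -0.0252  0.0883] [ 3.142e+00 -1.000e-03 -3.067e+00]
1 rows [-0.4, 2.6, 28.3, -1.7]
1 rows [0, 0, 31, 0]
```

View pics/held.png

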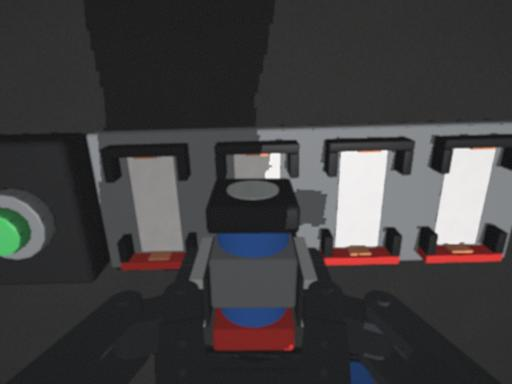

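The held cell at (252,265) is square in the jaws and offset about 2 mm along tool x. I'll correct for that and lower it.

Emit:
{"name": "servo_tool", "arguments": {"moves": [-2.5,2.6,15,-1.7,0,0,15,0,0,0,0,0,0,0,0,0]}}

```text
t: 10.0
tool_pos: [0.6784, -0.0224, 0.0571]
eef_rot: [3.141, -0.002, -3.036]
ft_force: [-0.6, -0.2, -0.8]
grip_width: 0.0346
finger_force: 70.4
```

```bash
python3 pl.py .679 -.0224 .029 3.246
```

```text
10.0 [ 0.6784 -0.0224  0.0571] [ 3.141e+00 -2.000e-03 -3.036e+00]
1 rows [-0.6, 0, 28.1, 0.1]
```

Emit:
{"name": "servo_tool", "arguments": {"moves": [-0.5,0,10,0,0,0,10,0,0,0,5,0,0,0,3,0,0,0,0,0,0,0,0,0]}}

```text
t: 10.6
tool_pos: [0.6805, -0.0223, 0.0304]
eef_rot: [-3.142, 0.0, -3.036]
ft_force: [-0.0, 0.4, -1.2]
grip_width: 0.0349
finger_force: 70.4
```

Emit:
{"name": "servo_tool", "arguments": {"moves": [0,0,2,0,0,0,0,0,0,0,0,0]}}

```text
t: 10.9
tool_pos: [0.6804, -0.0224, 0.0285]
eef_rot: [-3.142, 0.0, -3.036]
ft_force: [-0.4, -0.6, -2.4]
grip_width: 0.0355
finger_force: 70.4
```

Emit:
{"name": "servo_tool", "arguments": {"moves": [0,0,0,0,0,0,0,0,0,0,0,0,0,0,0,0], "hand": 0.2}}

```text
t: 11.3
tool_pos: [0.6805, -0.0223, 0.0285]
eef_rot: [-3.142, 0.0, -3.036]
ft_force: [0.3, 0.3, -0.3]
grip_width: 0.0514
finger_force: 0.0
```

Emit:
{"name": "servo_tool", "arguments": {"moves": [0,0,-35,0,0,0,-35,0,0,0,-35,0,0,0,0,0,0,0,0,0]}}

```text
t: 11.8
tool_pos: [0.6812, -0.0224, 0.1346]
eef_rot: [-3.141, 0.003, -3.036]
ft_force: [-0.2, 0.1, -0.4]
grip_width: 0.0514
finger_force: 0.0
```

```bash
cat > chk.py <<'E'
from look import *
f=grab('wrist');f['name']='wrist';W=cloud(f);u=np.array([np.cos(.104),np.sin(.104)]);v=np.array([-u[1],u[0]])
for c,a,l,w,z in cells(f,W): print('  dock XY err',((c/1000@u)-.671).round(4),((c/1000@v)+.0577).round(4))
E
python3 chk.py; python3 pl.py .4668 -.166 .17 3.439
```

```text
cell 0.87 [677.7 -24.2] yaw 0.116 70.7 36.0 z 0.0471 nred 776
  dock XY err 0.0005 -0.0367
11.9 [ 0.6795 -0.0223  0.1322] [ 3.141e+00 -2.000e-03 -3.036e+00]
6 rows [38, -20, -6, -1.8, 38, -19, -7, -1.9, 39, -18, -6, -1.8, 40, -16, -6, -1.8, 40, -15, -6, -1.9, 40, -14, -7, -1.8]
```

Emit:
{"name": "servo_tool", "arguments": {"moves": [38,-20,-6,-2,38,-19,-7,-2,39,-18,-6,-2,40,-16,-6,-2,40,-15,-6,-2,40,-14,-7,-1,0,0,0,0,0,0,0,0], "hand": 1}}

```text
t: 12.7
tool_pos: [0.4678, -0.168, 0.1705]
eef_rot: [3.141, -0.001, -2.846]
ft_force: [0.7, 0.5, 0.5]
grip_width: 0.0853
finger_force: 0.0
```

```bash
python3 chk.py; python3 pl.py .4668 -.166 .017 3.439
```

```text
cell 0.77 [644.5 -29.9] yaw -1.209 36.6 10.3 z 0.0367 nred 0
cell 0.73 [ 465.9 -167.4] yaw 0.293 69.6 36.0 z 0.0352 nred 249
  dock XY err -0.0331 -0.0389
  dock XY err -0.225 -0.1572
12.8 [ 0.4691 -0.1673  0.1706] [ 3.141 -0.    -2.844]
4 rows [0, 0, 38, 0, 1, 1, 39, 0, 0, 0, 38, 0, 1, 1, 39, 0]
```

Emit:
{"name": "servo_tool", "arguments": {"moves": [1,1,38,0,1,0.5,39,0,0.5,0,38,0,0,0,38,0,0,0,0,0]}}

```text
t: 13.3
tool_pos: [0.4623, -0.1646, 0.0134]
eef_rot: [3.136, -0.008, -2.842]
ft_force: [-0.8, 0.1, 0.2]
grip_width: 0.0854
finger_force: 0.0
```

Emit:
{"name": "servo_tool", "arguments": {"moves": [0,0,0,0,0,0,0,0,0,0,0,0,0,0,0,0,0,0,0,0,0,0,0,0], "hand": -1}}

```text
t: 13.9
tool_pos: [0.468, -0.1675, 0.0203]
eef_rot: [-3.14, 0.003, -2.844]
ft_force: [0.4, 0.8, 5.5]
grip_width: 0.0345
finger_force: 70.6
```

```bash
python3 pl.py .4668 -.166 .09 3.439 .6843 -.0922 .09 3.246
```

```text
13.9 [ 0.468  -0.1675  0.0203] [-3.140e+00  3.000e-03 -2.844e+00]
2 rows [0.3, 0.9, -34.8, 0, 0.4, 0.9, -34.9, 0]
6 rows [-38, 1, 0, 1.8, -38, 2, 0, 1.9, -39, 4, 0, 1.8, -38, 5, 0, 1.9, -37, 6, 0, 1.8, -38, 7, 0, 1.9]
```

Emit:
{"name": "servo_tool", "arguments": {"moves": [0,0,-35,0,0,0,-35,0,-38,1,0,2,-38,2,0,2,-39,4,0,2,-38,5,0,2,-37,6,0,2,-38,7,0,1,0,0,0,0,0,0,0,0]}}

```text
t: 14.9
tool_pos: [0.6846, -0.0945, 0.0886]
eef_rot: [-3.141, 0.0, -3.035]
ft_force: [0.1, -0.3, -1.5]
grip_width: 0.0352
finger_force: 70.4
```

```bash
python3 held.py; python3 pl.py .6843 -.0922 .06 3.246
```

```text
red 2150 Xtool [-0.034  -0.0259 -0.0227] Y [-0.018   0.0162] Z [0.0071 0.016 ]
blue 2293 Xtool [-0.0222  0.0141  0.0239] Y [-0.0142  0.0126] Z [0.0065 0.0145]
top X [-0.0329  0.0348]
14.95 [ 0.6837 -0.0948  0.0885] [-3.141e+00 -1.000e-03 -3.036e+00]
1 rows [-0.9, 2.6, 28.5, 0.1]
```

Emit:
{"name": "servo_tool", "arguments": {"moves": [-1.4,3,15,0,0,0,13,0,0,0,0,0,0,0,10,0,0,0,8,0,0,0,5,0,0,0,4,0,0,0,0,0,0,0,0,0]}}

```text
t: 15.85
tool_pos: [0.6854, -0.0917, 0.0334]
eef_rot: [-3.142, 0.0, -3.036]
ft_force: [-0.0, -0.3, -1.4]
grip_width: 0.0346
finger_force: 70.3
```

Emit:
{"name": "servo_tool", "arguments": {"moves": [0,0,1.5,0,0,0,0,0,0,0,0,0]}}

```text
t: 16.15
tool_pos: [0.6856, -0.0917, 0.0324]
eef_rot: [-3.141, 0.001, -3.036]
ft_force: [-0.9, 0.3, 3.1]
grip_width: 0.0346
finger_force: 70.6
```

Emit:
{"name": "servo_tool", "arguments": {"moves": [0,0,0,0,0,0,0,0,0,0,0,0,0,0,0,0], "hand": 0.2}}

```text
t: 16.55
tool_pos: [0.6852, -0.0917, 0.0317]
eef_rot: [3.142, -0.0, -3.036]
ft_force: [0.8, 0.2, 0.6]
grip_width: 0.051
finger_force: 0.0
```

Emit:
{"name": "servo_tool", "arguments": {"moves": [0,0,-35,0,0,0,-35,0,0,0,-35,0,0,0,0,0,0,0,0,0]}}

```text
t: 17.05
tool_pos: [0.6861, -0.0918, 0.138]
eef_rot: [-3.141, 0.002, -3.036]
ft_force: [0.2, 0.1, -0.9]
grip_width: 0.0513
finger_force: 0.0
```

```bash
python3 chk.py; python3 pl.py .4737 .1668 .17 3.786
```

```text
cell 0.95 [677.6 -24.3] yaw 0.115 70.6 36.3 z 0.047 nred 848
cell 0.8 [684.5 -93.3] yaw 0.109 70.7 35.8 z 0.0471 nred 789
  dock XY err 0.0004 -0.0368
  dock XY err 0.0001 -0.1062
17.15 [ 0.6844 -0.0916  0.1356] [ 3.141e+00 -2.000e-03 -3.036e+00]
8 rows [23, 35, -4, -3.9, 20, 36, -5, -3.8, 18, 38, -4, -3.9, 15, 39, -4, -3.8, 13, 39, -5, -3.9, 10, 41, -4, -3.8, 7, 41, -4, -3.9, 5, 41, -4, -3.9]
```

Emit:
{"name": "servo_tool", "arguments": {"moves": [23,35,-4,-4,20,36,-5,-4,18,38,-4,-4,15,39,-4,-4,13,39,-5,-4,10,41,-4,-4,7,41,-4,-4,5,41,-4,-3,0,0,0,0,0,0,0,0], "hand": 1}}

```text
t: 18.15
tool_pos: [0.4713, 0.1647, 0.1698]
eef_rot: [3.141, -0.002, -2.493]
ft_force: [-0.1, 0.2, -0.1]
grip_width: 0.0853
finger_force: 0.0
```

```bash
python3 chk.py; python3 pl.py .4737 .1668 .018 3.786
```

```text
cell 0.81 [473.1 166.6] yaw 0.645 69.8 35.9 z 0.0352 nred 523
  dock XY err -0.1832 0.1743
18.25 [0.4724 0.1638 0.17  ] [-3.142e+00 -1.000e-03 -2.496e+00]
4 rows [-1, 0, 38, 0, 0, 1, 38, 0, -1, 0, 38, 0.1, -1, 1, 38, 0]
```

Emit:
{"name": "servo_tool", "arguments": {"moves": [-1,1,38,0,0,1,38,0,-1,0.5,38,0,0,0,38,0,0,0,0,0]}}

```text
t: 18.75
tool_pos: [0.4686, 0.165, 0.014]
eef_rot: [3.139, -0.009, -2.497]
ft_force: [-0.4, 0.1, 0.5]
grip_width: 0.0854
finger_force: 0.0
```

Emit:
{"name": "servo_tool", "arguments": {"moves": [0,0,0,0,0,0,0,0,0,0,0,0,0,0,0,0,0,0,0,0,0,0,0,0], "hand": -1}}

```text
t: 19.35
tool_pos: [0.4743, 0.1682, 0.0209]
eef_rot: [-3.14, 0.004, -2.495]
ft_force: [-0.2, 0.1, 7.2]
grip_width: 0.0345
finger_force: 70.6
```

```bash
python3 pl.py .4737 .1668 .09 3.786 .6625 .1167 .09 3.246
```

```text
19.35 [0.4743 0.1682 0.0209] [-3.14   0.004 -2.495]
2 rows [0.6, -0.4, -34.6, 0.1, 0.7, -0.4, -34.5, 0]
5 rows [-24, -31, 0, 6.2, -27, -28, 0, 6.2, -31, -24, 0, 6.2, -32, -22, 0, 6.2, -35, -17, 0, 6.2]
```

Emit:
{"name": "servo_tool", "arguments": {"moves": [0,0,-35,0,0,0,-35,0,-24,-31,0,6,-27,-28,0,6,-31,-24,0,6,-32,-22,0,6,-35,-17,0,7,0,0,0,0,0,0,0,0]}}

```text
t: 20.25
tool_pos: [0.6619, 0.1194, 0.0891]
eef_rot: [3.141, 0.0, -3.036]
ft_force: [-0.2, 0.5, -1.0]
grip_width: 0.0351
finger_force: 70.3
```

```bash
python3 held.py; python3 pl.py .6625 .1167 .06 3.246
```

```text
red 2086 Xtool [-0.0337 -0.0262 -0.0229] Y [-0.0187  0.0155] Z [0.0064 0.0154]
blue 2283 Xtool [-0.0225  0.0138  0.0235] Y [-0.0149  0.0119] Z [0.006  0.0135]
top X [-0.0334  0.0346]
20.3 [0.6609 0.1197 0.089 ] [ 3.141e+00 -1.000e-03 -3.035e+00]
1 rows [-1.3, -3.1, 29, 0.1]
```

Emit:
{"name": "servo_tool", "arguments": {"moves": [-1.6,-2.7,15,0,0,0,13,0,0,0,0,0,0,0,10,0,0,0,8,0,0,0,5,0,0,0,4,0,0,0,1,0,0,0,0,0,0,0,0,0]}}

```text
t: 21.3
tool_pos: [0.6635, 0.1172, 0.033]
eef_rot: [3.142, 0.0, -3.036]
ft_force: [-1.0, 0.5, 0.1]
grip_width: 0.0349
finger_force: 70.5
```

Emit:
{"name": "servo_tool", "arguments": {"moves": [0,0,0,0,0,0,0,0,0,0,0,0,0,0,0,0], "hand": 0.2}}

```text
t: 21.7
tool_pos: [0.6634, 0.1172, 0.0329]
eef_rot: [-3.142, 0.0, -3.036]
ft_force: [0.7, -0.8, 0.2]
grip_width: 0.0512
finger_force: 0.0
```

Emit:
{"name": "servo_tool", "arguments": {"moves": [0,0,-35,0,0,0,-35,0,0,0,-35,0,0,0,-35,0,20,-20,-20,0,0,0,0,0,0,0,0,0]}}

```text
t: 22.4
tool_pos: [0.6457, 0.095, 0.1934]
eef_rot: [3.141, 0.001, -3.037]
ft_force: [-1.2, 0.3, -1.2]
grip_width: 0.0509
finger_force: 0.0
```

```bash
python3 chk.py; python3 -c "
from h import *
f=grab('side');save(f,'s2')"; python3 pl.py .6908 -.1704 .12 3.246
```

```text
cell 0.85 [684.1 -92.6] yaw 0.12 70.5 37.2 z 0.0466 nred 678
cell 0.62 [677.2 -23.8] yaw 0.114 70.2 36.2 z 0.0468 nred 599
cell 0.55 [662.8 115.6] yaw 0.106 70.5 35.9 z 0.047 nred 518
  dock XY err -0.0002 -0.1054
  dock XY err 0.0001 -0.0363
  dock XY err 0.0002 0.1039
22.55 [0.645  0.0955 0.1913] [ 3.141e+00 -2.000e-03 -3.036e+00]
7 rows [-2, -38, 10, 0, -3, -39, 10, 0, -2, -38, 11, 0, -3, -39, 10, 0.1, -3, -38, 10, 0, -2, -39, 10, 0, -3, -38, 10, 0]
```

View pics/s2.png

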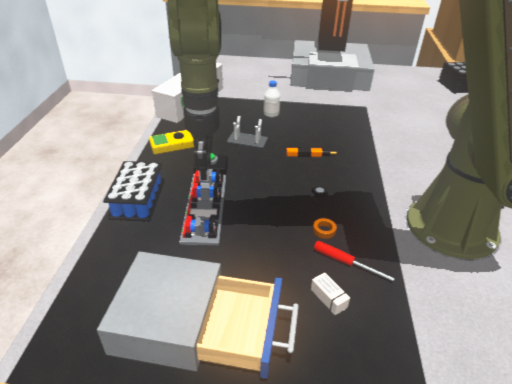

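All three cells are seated (dock errors ≤1.5 mm, tops at 47 mm), and no cell is left loose on the bench at (280,175–250). Next is the button.

Emit:
{"name": "servo_tool", "arguments": {"moves": [-2,-38,10,0,-3,-39,10,0,-2,-38,11,0,-3,-39,10,0,-3,-38,10,0,-2,-39,10,0,-3,-38,10,0,0,0,0,0,0,0,0,0], "hand": -1, "squeeze": 40}}

```text
t: 23.45
tool_pos: [0.691, -0.1708, 0.1197]
eef_rot: [3.14, -0.003, -3.037]
ft_force: [-0.3, -0.8, 0.1]
grip_width: 0.0001
finger_force: 0.0
```

```bash
python3 pl.py .6908 -.1706 .07 3.246
```

```text
23.45 [ 0.691  -0.1708  0.1197] [ 3.140e+00 -3.000e-03 -3.037e+00]
2 rows [0.1, 0.1, 24.8, 0, 0.1, 0.1, 24.9, 0]
```

Emit:
{"name": "servo_tool", "arguments": {"moves": [0,0,25,0,0,0,20,0,0,0,5,0,0,0,4,0,0,0,4,0,0,0,0,0,0,0,0,0]}}

```text
t: 24.15
tool_pos: [0.6925, -0.1702, 0.0649]
eef_rot: [-3.141, 0.002, -3.036]
ft_force: [-0.3, 0.6, 1.4]
grip_width: -0.0
finger_force: 0.7
```

Emit:
{"name": "servo_tool", "arguments": {"moves": [0,0,2,0,0,0,2,0,0,0,2,0,0,0,2,0,0,0,0,0,0,0,0,0]}}

```text
t: 24.75
tool_pos: [0.6926, -0.1705, 0.0588]
eef_rot: [-3.141, 0.003, -3.036]
ft_force: [-4.6, 2.3, 18.3]
grip_width: 0.0001
finger_force: 9.2
```

Emit:
{"name": "servo_tool", "arguments": {"moves": [0,0,-30,0,0,0,-40,0,38,-38,-20,1,38,-38,-30,1,36,-38,-30,1,20,-38,-30,1,10,-20,-30,1,0,0,0,0,0,0,0,0], "hand": 1}}

```text
t: 25.65
tool_pos: [0.5801, -0.3325, 0.2514]
eef_rot: [-3.141, 0.001, -3.125]
ft_force: [-0.2, -0.0, -0.3]
grip_width: 0.0855
finger_force: 0.0
```

```bash
cat > rest.py <<'E'
from look import *
s=arm.read_state();print(s['t'],s['tool_pos'],s['eef_rot'][2])
f=grab('wrist');save(f,'w3');W=cloud(f);Z=W[...,2]
near=(np.hypot(W[...,0]-.60,W[...,1]+.355)<.1)
t=near&(Z>.035)&(Z<.09);P=W[t];print('forks',rect(P),P[:,2].max())
a=rect(P)[1];u=np.array([np.cos(a),np.sin(a)]);X=P[:,:2]@u;mid=(X.min()+X.max())/2
for q in (P[X<mid],P[X>mid]): print(' fork',len(q),q.mean(0).round(4),rect(q),np.percentile(q[:,2],[1,50,99]).round(4))
b=near&(Z>.004)&(Z<.013);print('base',rect(W[b]),np.median(Z[b]))
for n in ['rest_seat','pen']:
    for r in arm.place_of(n,'wrist'):
        if r['confidence']>.3: print(n,r['confidence'],np.round(r['at']),onz(f,r['at'],.05 if n!='pen' else .011).round(4))
o=colmask(f['image'],'orange')&(Z>.016)&(Z<.03);
if o.sum()>50: print('pen',o.sum(),rect(W[o]),np.median(Z[o]))
E
python3 rest.py
```

```text
25.65 [ 0.58011812 -0.33246007  0.25140196] -3.1246959898438895
forks (array([ 600.1, -359.3]), np.float64(-0.156), 84.5, 54.9) 0.07988414951811912
 fork 607 [ 0.5617 -0.3535  0.0592] (array([ 562.6, -353.4]), np.float64(1.404), 54.9, 8.5) [0.0364 0.0568 0.0787]
 fork 626 [ 0.6361 -0.3654  0.0573] (array([ 637.5, -365.3]), np.float64(1.415), 54.7, 8.9) [0.0357 0.0511 0.0786]
base (array([ 600.1, -359.4]), np.float64(-0.159), 129.9, 70.1) 0.007767244711910398
rest_seat 0.95 [230. 177.] [ 0.6027 -0.3578  0.05  ]
pen 82 (array([ 444.3, -291.9]), np.float64(0.117), 33.6, 21.9) 0.019857760104505878
```

View pics/w3.png

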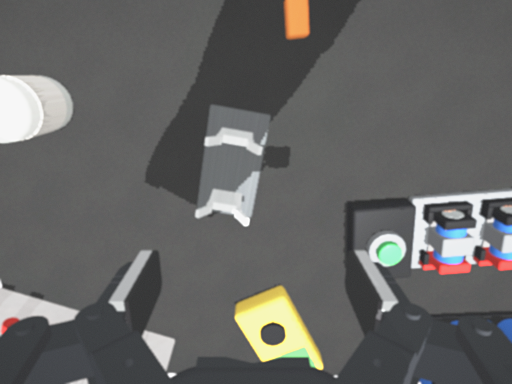

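The rest at (233,165) fits exactly (130 x 70 mm base, yaw -0.158), and the button at (388,250) is clear. Now for the pen.

```bash
python3 pl.py .395 -.292 .19 3.26
```

```text
25.8 [ 0.5799 -0.3304  0.2493] [ 3.140e+00 -2.000e-03 -3.122e+00]
5 rows [37, 8, 12, -1.1, 36, 9, 12, -1.2, 37, 10, 12, -1.1, 36, 11, 11, -1.1, 36, 11, 12, -1.2]
```

Emit:
{"name": "servo_tool", "arguments": {"moves": [37,8,12,-1,36,9,12,-1,37,10,12,-1,36,11,11,-1,36,11,12,-1.5,0,0,0,0,0,0,0,0]}}

```text
t: 26.5
tool_pos: [0.3951, -0.291, 0.1911]
eef_rot: [3.14, -0.001, -3.027]
ft_force: [-0.1, -0.7, 0.4]
grip_width: 0.0857
finger_force: 0.0
```

```bash
cat > pen.py <<'E'
from look import *
s=arm.read_state();print(s['t'],s['tool_pos'],s['eef_rot'][2])
f=grab('wrist');save(f,'w4');W=cloud(f);Z=W[...,2]
near=(np.hypot(W[...,0]-.39,W[...,1]+.292)<.12)
o=near&colmask(f['image'],'orange')&(Z>.014)&(Z<.03);print('orange',o.sum(),rect(W[o]),np.median(Z[o]))
a=near&(Z>.015)&(Z<.03);print('all high',rect(W[a]))
a=near&(Z>.004)&(Z<.03);print('all',rect(W[a]))
for r in arm.place_of('pen','wrist'):
    if r['confidence']>.3: print('pen',r['confidence'],np.round(r['at']),onz(f,r['at'],.011).round(4))
E
python3 pen.py
```

```text
26.5 [ 0.39505452 -0.29102003  0.19114844] -3.02671142363324
orange 0 (array([0., 0.]), np.float64(0.0), 0.0, 0.0) nan
all high (array([ 380.3, -299.8]), np.float64(0.119), 160.2, 21.9)
all (array([ 379. , -299.9]), np.float64(0.118), 162.8, 21.9)
pen 0.74 [250. 170.] [ 0.4026 -0.2935  0.011 ]
  return _methods._mean(a, axis=axis, dtype=dtype,
  ret = ret.dtype.type(ret / rcount)
```

View pics/w4.png

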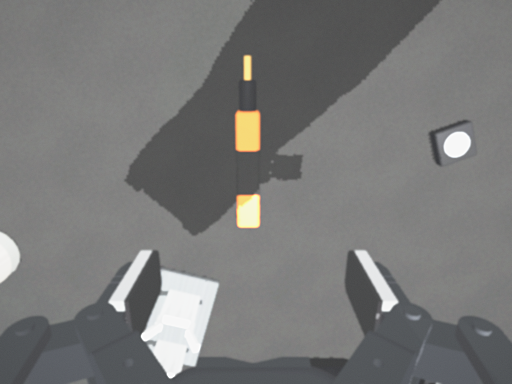

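Emit:
{"name": "servo_tool", "arguments": {"moves": [-3,-3,40,0,-3.7,-3.2,40,0,0,0,40,0,0,0,36,0,0,0,14,0,0,0,5,0,0,0,0,0,0,0,0,0]}}

```text
t: 27.4
tool_pos: [0.4047, -0.2983, 0.0181]
eef_rot: [-3.14, 0.001, -3.027]
ft_force: [-1.1, 0.2, 0.8]
grip_width: 0.0859
finger_force: 0.0
```

Emit:
{"name": "servo_tool", "arguments": {"moves": [0,0,0,0,0,0,0,0,0,0,0,0,0,0,0,0,0,0,0,0,0,0,0,0,0,0,0,0], "hand": -1, "squeeze": 70}}

```text
t: 28.1
tool_pos: [0.4035, -0.2978, 0.0177]
eef_rot: [-3.141, 0.001, -3.027]
ft_force: [-0.5, 0.3, 6.0]
grip_width: 0.0202
finger_force: 69.4
```

```bash
python3 pl.py .4024 -.2964 .13 3.26 .6003 -.3587 .14 2.9836
```

```text
28.1 [ 0.4035 -0.2978  0.0177] [-3.141e+00  1.000e-03 -3.027e+00]
3 rows [0, 1, -37, -0.1, 1, 0, -38, -0.1, 0, 1, -37, 0]
5 rows [-38, -17, -2, 3.2, -39, -15, -2, 3.1, -39, -13, -2, 3.2, -40, -11, -2, 3.1, -41, -8, -2, 3.2]
```

Emit:
{"name": "servo_tool", "arguments": {"moves": [0,0,-37,0,0,0,-38,0,0,0,-47,0,-38,-17,0,3.2,-39,-15,0,3.2,-39,-13,0,3.2,-40,-11,0,3.2,-41,-8,0,3,0,0,0,0,0,0,0,0]}}

```text
t: 29.1
tool_pos: [0.601, -0.361, 0.1376]
eef_rot: [3.141, -0.002, 2.981]
ft_force: [-0.2, -0.2, 0.1]
grip_width: 0.0201
finger_force: 68.9
```

```bash
python3 - <<'E'
from look import *
f=grab('wrist');save(f,'w5');W=cloud(f);s=arm.read_state();p=s['tool_pos'];w=s['eef_rot'][2]
d=W-np.array(p);X=d[...,0]*np.cos(w)+d[...,1]*np.sin(w);Y=d[...,0]*np.sin(w)-d[...,1]*np.cos(w);Z=d[...,2]
m=(abs(X)<.13)&(abs(Y)<.03)&(Z>-.03)&(Z<.03)
o=m&(X>.02);print('fwd part',np.percentile(X[o],[1,99.5]).round(4),'Zt',np.percentile(Z[o&(X<.05)],[50,95]).round(4))
Pl=np.stack([X[o],Y[o]],-1);print(rect(Pl))
E
python3 pl.py .6003 -.3587 .09 2.9836
```

```text
fwd part [0.0208 0.1042] Zt [0.0035 0.0045]
(array([62.6, -1.3]), np.float64(-0.001), 85.1, 22.5)
29.15 [ 0.6002 -0.3608  0.1381] [ 3.141e+00 -2.000e-03  2.981e+00]
2 rows [0.1, 1.1, 24, -0.1, 0.1, 1, 24.1, -0.1]
```

View pics/w5.png

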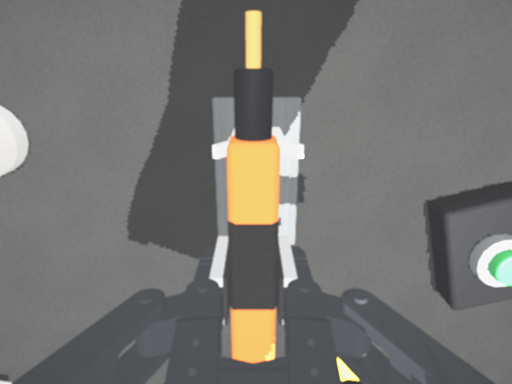

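The held pen at (253,230) is aligned with the rest below it, to within about 1 mm along. I'll lower it.

Emit:
{"name": "servo_tool", "arguments": {"moves": [0.5,2.5,20,0,0,0,25,0,0,0,13,0,0,0,4,0,0,0,4,0,0,0,2,0,0,0,0,0,0,0,0,0]}}

```text
t: 29.95
tool_pos: [0.6014, -0.359, 0.072]
eef_rot: [-3.141, 0.001, 2.98]
ft_force: [0.1, -0.3, -1.2]
grip_width: 0.0204
finger_force: 68.9
```

Emit:
{"name": "servo_tool", "arguments": {"moves": [0,0,2,0,0,0,1.5,0,0,0,0,0,0,0,0,0]}}

```text
t: 30.35
tool_pos: [0.6011, -0.3588, 0.0678]
eef_rot: [-3.141, 0.0, 2.98]
ft_force: [0.2, -0.6, 0.7]
grip_width: 0.0205
finger_force: 69.1
```

Emit:
{"name": "servo_tool", "arguments": {"moves": [0,0,0,0,0,0,0,0,0,0,0,0,0,0,0,0], "hand": 0}}

```text
t: 30.75
tool_pos: [0.6009, -0.3587, 0.0676]
eef_rot: [3.142, -0.0, 2.98]
ft_force: [-0.1, -0.7, 0.3]
grip_width: 0.0424
finger_force: 0.0
```

Emit:
{"name": "servo_tool", "arguments": {"moves": [0,0,-35,0,0,0,-35,0,0,0,-35,0,0,0,-20,0,20,0,-20,0,0,0,0,0,0,0,0,0]}}

```text
t: 31.45
tool_pos: [0.5814, -0.3557, 0.213]
eef_rot: [-3.141, 0.001, 2.98]
ft_force: [-0.4, 1.2, -0.8]
grip_width: 0.0427
finger_force: 0.0
```

```bash
python3 - <<'E'
from look import *
f=grab('wrist');save(f,'w6');W=cloud(f);Z=W[...,2]
u=np.array([np.cos(-.158),np.sin(-.158)]);v=np.array([-u[1],u[0]])
d=W[...,:2]-np.array([.6003,-.3594]);X=d@u;Y=d@v
m=(abs(X)<.13)&(abs(Y)<.02)&(Z>.05)&(Z<.076)&(~((abs(abs(X)-.038)<.012)&(abs(Y)>.009)))
P=np.stack([X[m],Y[m]],-1);print(rect(P),np.percentile(X[m],[1,99]),np.median(Z[m]))
for a,b in [(-.1,-.065),(-.055,-.045),(-.02,.02),(.045,.055)]:
    k=m&(X>a)&(X<b);print(a,k.sum(),np.percentile(Y[k],[2,98]).round(4) if k.any() else 0,np.median(Z[k]).round(4))
E
python3 pl.py .34 .22 .25 2.3
```

```text
(array([-23.9,  -0.8]), np.float64(0.001), 162.3, 22.5) [-0.10194954  0.05502654] 0.07144992841592154
-0.1 599 [-0.0077  0.0076] 0.0665
-0.055 274 [-0.0108  0.0099] 0.0716
-0.02 1040 [-0.0114  0.0103] 0.072
0.045 200 [-0.0112  0.0098] 0.0717
31.5 [ 0.5812 -0.3555  0.212 ] [ 3.141 -0.     2.98 ]
14 rows [24, 38, -3, 2.8, 25, 36, -2, 2.8, 27, 36, -3, 2.8, 29, 34, -3, 2.7, 31, 32, -3, 2.8, 32, 31, -2, 2.8, 33, 30, -3, 2.8, 35, 27, -3, 2.8, 36, 26, -2, 2.8, 38, 25, -3, 2.7, 38, 22, -3, 2.8, 40, 21, -3, 2.8, 40, 18, -2, 2.8, 42, 17, -3, 2.8]
```

View pics/w6.png

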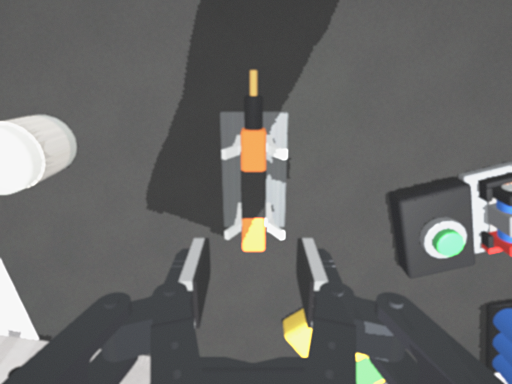

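The pen lies in both forks, seated level at (253,165) with its top at 72 mm and within about 1 mm on each axis. Next the case.

```bash
python3 pl.py .45 -.03 .25 2.62 .31 .315 .25 2.26
```

```text
31.5 [ 0.5812 -0.3555  0.212 ] [ 3.141 -0.     2.98 ]
8 rows [23, 38, -5, 2.6, 24, 36, -5, 2.6, 26, 35, -4, 2.5, 28, 34, -5, 2.6, 29, 33, -5, 2.6, 30, 32, -5, 2.6, 32, 30, -4, 2.6, 34, 28, -5, 2.5]
9 rows [33, 26, 0, 2.3, 33, 24, 0, 2.3, 34, 23, 0, 2.3, 36, 21, 0, 2.3, 36, 20, 0, 2.3, 37, 19, 0, 2.3, 38, 17, 0, 2.3, 38, 15, 0, 2.3, 39, 14, 0, 2.3]
```

Emit:
{"name": "servo_tool", "arguments": {"moves": [23,38,-5,2.6,24,36,-5,2.6,26,35,-4,2.6,28,34,-5,2.6,29,33,-5,2.6,30,32,-5,2.6,32,30,-4,2.6,34,28,-5,2.5], "hand": 1}}

```text
t: 32.3
tool_pos: [0.4487, -0.0284, 0.2494]
eef_rot: [-3.141, -0.002, 2.617]
ft_force: [0.5, 0.8, -0.2]
grip_width: 0.0858
finger_force: 0.0
```

Emit:
{"name": "servo_tool", "arguments": {"moves": [33,26,0,2.3,33,24,0,2.3,34,23,0,2.3,36,21,0,2.3,36,20,0,2.3,37,19,0,2.3,38,17,0,2.3,38,15,0,2.3,39,14,0,2.3,0,0,0,0,0,0,0,0]}}

```text
t: 33.4
tool_pos: [0.3099, 0.3156, 0.2494]
eef_rot: [-3.139, 0.001, 2.261]
ft_force: [0.2, -0.5, 0.1]
grip_width: 0.0854
finger_force: 0.0
```

```bash
cat > case.py <<'E'
from look import *
s=arm.read_state();print(s['t'],s['tool_pos'],s['eef_rot'][2])
f=grab('wrist');save(f,'w7');W=cloud(f);Z=W[...,2]
for r in arm.trace('case','wrist'):
    if r['confidence']<.35: continue
    m=cv2.dilate(r['mask'].astype(np.uint8),np.ones((9,9)))>0
    P=W[m&(Z>.033)&(Z<.075)]
    if len(P)>50: print('case',round(r['confidence'],2),np.round(r['extent']),rect(P),np.median(P[:,2]))
fr=colmask(f['image'],'blue')&(Z>.064)&(Z<.078)&(W[...,1]>.25);print('front top',fr.sum(),rect(W[fr]) if fr.sum()>20 else 0)
h=(Z>.045)&(Z<.062)&(W[...,1]>.25)&(W[...,0]<.45)&(W[...,0]>.36);print('handle?',h.sum(),rect(W[h]) if h.sum()>20 else 0)
fl=(Z>.018)&(Z<.028)&(W[...,0]>.455)&(W[...,1]>.25);print('floor',fl.sum(),rect(W[fl]) if fl.sum()>20 else 0,np.median(Z[fl]) if fl.any() else 0)
t=(Z>.08)&(Z<.09);print('unit top',t.sum(),rect(W[t]) if t.sum()>20 else 0)
E
python3 case.py
```

```text
33.4 [0.30988371 0.31561903 0.24941358] 2.2606564602949506
case 0.6 [236. 153. 273. 229.] (array([336.7, 279.5]), np.float64(-0.885), 83.6, 37.9) 0.03779048439977281
front top 3015 (array([456.4, 390.2]), np.float64(1.49), 193.1, 15.9)
handle? 2115 (array([429.4, 370.7]), np.float64(1.516), 152.0, 42.2)
floor 12224 (array([541.9, 423.4]), np.float64(1.51), 237.1, 178.4) 0.021875549727954496
unit top 2645 (array([604.3, 341. ]), np.float64(-0.652), 106.6, 84.3)
```

View pics/w7.png

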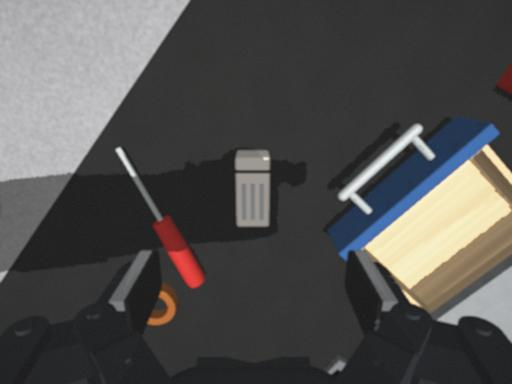

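```bash
python3 pl.py .3374 .2798 .1 2.257 .3374 .2798 .022 2.257 .3374 .2798 .15 2.257 .5234 .3865 .15 1.508
```

```text
33.5 [0.3106 0.3145 0.2498] [-3.140e+00  1.000e-03  2.258e+00]
4 rows [-11, 0, 37, 0, -11, -1, 38, 0, -11, 0, 37, 0, -11, 0, 38, 0]
2 rows [0.1, -0.1, 38.9, 0, 0.1, -0.1, 38.9, 0]
3 rows [0, 0, -43, 0, 0, 0, -42, 0, 0, 0, -43, 0]
6 rows [-6, 35, 0, 7.2, -1, 36, 0, 7.1, 3, 36, 0, 7.2, 7, 35, 0, 7.1, 12, 33, 0, 7.2, 16, 32, 0, 7.1]
```

Emit:
{"name": "servo_tool", "arguments": {"moves": [-11,0,37,0,-11,-1,38,0,-11,0,37,0,-11,0,38,0,0,0,38,0,0,0,30,0,0,0,10,0,0,0,0,0,0,0,0,0]}}

```text
t: 34.4
tool_pos: [0.3387, 0.2806, 0.0236]
eef_rot: [3.14, 0.0, 2.257]
ft_force: [0.4, 0.9, 0.3]
grip_width: 0.0853
finger_force: 0.0
```

Emit:
{"name": "servo_tool", "arguments": {"moves": [0,0,0,0,0,0,0,0,0,0,0,0,0,0,0,0,0,0,0,0,0,0,0,0], "hand": -1}}

```text
t: 35.0
tool_pos: [0.3383, 0.2812, 0.0236]
eef_rot: [3.14, 0.0, 2.258]
ft_force: [-0.8, -0.8, 7.5]
grip_width: 0.0369
finger_force: 70.8
```

Emit:
{"name": "servo_tool", "arguments": {"moves": [0,0,-43,0,0,0,-42,0,0,0,-43,0,-6,35,0,7.2,-1,36,0,7.2,3,36,0,7.2,7,35,0,7.2,12,33,0,7.2,16,32,0,7,0,0,0,0,0,0,0,0]}}

```text
t: 36.1
tool_pos: [0.5232, 0.3872, 0.1496]
eef_rot: [-3.14, 0.001, 1.508]
ft_force: [-0.4, 0.1, -2.2]
grip_width: 0.037
finger_force: 71.5
```

```bash
python3 case.py; python3 held.py; python3 pl.py .5234 .3865 .09 1.508
```

```text
36.1 [0.52315928 0.38719003 0.14962195] 1.5081018304404832
front top 5445 (array([458.9, 401.5]), np.float64(1.503), 172.7, 15.9)
handle? 2706 (array([427.1, 393.2]), np.float64(1.499), 110.1, 34.1)
floor 19125 (array([535.1, 394.4]), np.float64(1.529), 179.7, 136.7) 0.02179095025501765
unit top 43757 (array([651.5, 377.4]), np.float64(1.508), 201.5, 133.1)
top X [-0.0397  0.041 ]
36.25 [0.5223 0.3867 0.1505] [-3.141e+00  1.000e-03  1.508e+00]
2 rows [-0.1, 0.6, 30.2, 0, 0, 0.6, 30.3, 0]
```

View pics/w7.png

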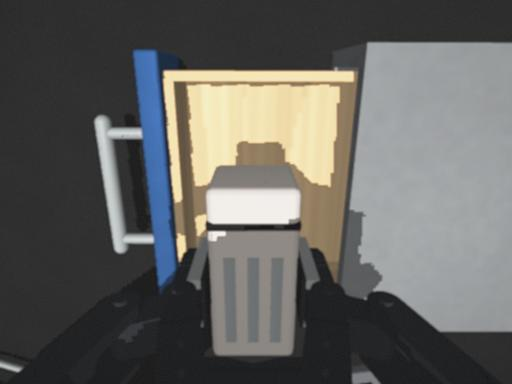

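The case at (253,260) is held squarely above the open drawer, clear of the panel on the left and the unit on the right. I'll shift it 5 mm inwards and lower it.

Emit:
{"name": "servo_tool", "arguments": {"moves": [0,5.5,30,0,0,0,30,0,0,0,25,0,0,0,12,0,0,0,5,0,0,0,0,0,0,0,0,0]}}

```text
t: 36.95
tool_pos: [0.5297, 0.3876, 0.0501]
eef_rot: [3.14, -0.001, 1.507]
ft_force: [-0.1, -0.1, -1.5]
grip_width: 0.037
finger_force: 71.5
```

Emit:
{"name": "servo_tool", "arguments": {"moves": [0,0,2.5,0,0,0,1.5,0,0,0,0,0,0,0,0,0]}}

```text
t: 37.35
tool_pos: [0.5297, 0.3875, 0.0457]
eef_rot: [3.14, -0.001, 1.507]
ft_force: [-0.0, -0.7, 4.4]
grip_width: 0.0366
finger_force: 72.1
```

Emit:
{"name": "servo_tool", "arguments": {"moves": [0,0,0,0,0,0,0,0,0,0,0,0,0,0,0,0], "hand": 0.22}}

```text
t: 37.75
tool_pos: [0.5284, 0.3869, 0.0444]
eef_rot: [-3.141, 0.0, 1.507]
ft_force: [-2.1, -0.6, 0.4]
grip_width: 0.0525
finger_force: 0.0
```

Emit:
{"name": "servo_tool", "arguments": {"moves": [0,0,-35,0,0,0,-35,0,0,0,-35,0,0,0,-35,0,0,0,0,0,0,0,0,0]}}

```text
t: 38.35
tool_pos: [0.5297, 0.3873, 0.1855]
eef_rot: [3.14, -0.001, 1.507]
ft_force: [0.1, 0.1, -0.1]
grip_width: 0.0522
finger_force: 0.0
```

```bash
python3 case.py; python3 pl.py .32 .395 .2 1.508 .37 .394 .055 1.508
```

```text
38.35 [0.52969111 0.387329   0.18545458] 1.5070062176964814
case 0.76 [226. 125. 276. 225.] (array([529.4, 387. ]), np.float64(1.505), 84.0, 38.0) 0.05968041670234736
front top 3940 (array([459.3, 404.9]), np.float64(1.504), 165.1, 15.4)
handle? 2109 (array([427.4, 393.6]), np.float64(1.505), 109.1, 34.1)
floor 17780 (array([533.8, 394.5]), np.float64(1.531), 179.3, 132.8) 0.02176578934794282
unit top 44668 (array([668.6, 376.3]), np.float64(1.506), 201.1, 167.0)
38.45 [0.5284 0.3864 0.1832] [-3.140e+00  1.000e-03  1.507e+00]
5 rows [-1, -42, -3, 0, -1, -41, -4, 0, -1, -42, -3, 0, -1, -42, -3, 0, -1, -42, -4, -0.1]
4 rows [1, 13, 36, 0, 0, 12, 37, 0, 1, 13, 36, 0, 0, 12, 36, 0]
```

Emit:
{"name": "servo_tool", "arguments": {"moves": [-1,-40,0,0,-1,-40,0,0,0,-40,0,0,0,-40,0,0,0,0,40,0,0,0,40,0,0,0,40,0,0,0,15,0,0,0,0,0,0,0,0,0], "hand": -1}}

```text
t: 39.45
tool_pos: [0.3686, 0.3945, 0.0489]
eef_rot: [-3.14, 0.002, 1.507]
ft_force: [0.3, 0.5, 0.2]
grip_width: -0.0
finger_force: 0.0
```

```bash
python3 pl.py .396 .3948 .047 1.508 .5 .3884 .047 1.508
```

```text
39.45 [0.3686 0.3945 0.0489] [-3.140e+00  2.000e-03  1.507e+00]
1 rows [2, 27.3, 1.9, -0.1]
3 rows [0, 35, 0, 0, 0, 34, 0, 0, 0, 35, 0, 0]
```

Emit:
{"name": "servo_tool", "arguments": {"moves": [2,13,2,0,0,12,0,0,0,12,0,0,0,12,0,0,0,12,0,0,0,12,0,0,0,12,0,0,0,12,0,0,0,12,0,0,0,12,0,0,0,0,0,0]}}

```text
t: 40.55
tool_pos: [0.4921, 0.3893, 0.0476]
eef_rot: [3.14, -0.0, 1.506]
ft_force: [0.8, 0.8, 0.4]
grip_width: -0.0002
finger_force: 0.0
```

Emit:
{"name": "servo_tool", "arguments": {"moves": [0,6,0,0,0,5,0,0,0,4,0,0,0,0,0,0]}}

```text
t: 40.95
tool_pos: [0.5055, 0.3885, 0.0476]
eef_rot: [3.141, 0.0, 1.507]
ft_force: [-0.6, -0.7, -0.4]
grip_width: 0.0
finger_force: 0.0
```

Run:
```python
from look import *
f=grab('scene');save(f,'s3');W=cloud(f);Z=W[...,2]
fr=colmask(f['image'],'blue')&(Z>.06)&(Z<.08)&(W[...,1]>.25)&(W[...,0]<.7);print(fr.sum(),rect(W[fr]) if fr.sum()>10 else 0)
f=grab('wrist');W=cloud(f);Z=W[...,2];fr=colmask(f['image'],'blue')&(Z>.06)&(Z<.08)&(W[...,1]>.25);print(fr.sum(),rect(W[fr]) if fr.sum()>10 else 0)
t=(Z>.08)&(Z<.09);print(rect(W[t]))
```

```text
760 (array([ 420. , 1019.8]), np.float64(-1.066), 1429.4, 465.6)
16380 (array([569. , 422.4]), np.float64(1.499), 116.7, 16.0)
(array([533.2, 387.6]), np.float64(0.157), 128.5, 94.2)
```

View pics/s3.png

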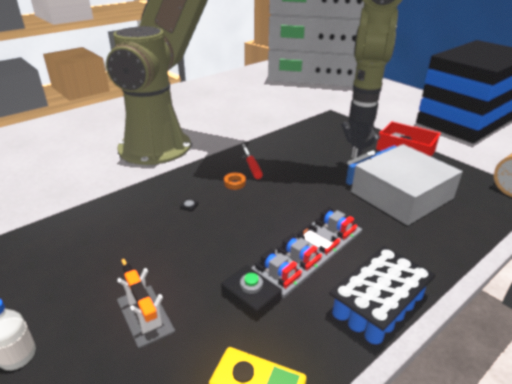

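The drawer at (370,165) is nearly shut, and the cells and pen are in place. I'll push on until the force rises.

Emit:
{"name": "servo_tool", "arguments": {"moves": [0,4,0,0,0,4,0,0,0,0,0,0,0,0,0,0]}}

```text
t: 41.45
tool_pos: [0.5134, 0.388, 0.0477]
eef_rot: [3.141, -0.0, 1.507]
ft_force: [-0.4, 0.3, 0.4]
grip_width: 0.0002
finger_force: 0.0
```

Emit:
{"name": "servo_tool", "arguments": {"moves": [0,2,0,0,0,2,0,0,0,0,0,0,0,0,0,0]}}

```text
t: 41.85
tool_pos: [0.5171, 0.3877, 0.0476]
eef_rot: [3.141, 0.0, 1.507]
ft_force: [1.1, 0.2, -0.2]
grip_width: 0.0
finger_force: 0.1
```

Emit:
{"name": "servo_tool", "arguments": {"moves": [0,2,0,0,0,2,0,0,0,0,0,0,0,0,0,0]}}

```text
t: 42.25
tool_pos: [0.5177, 0.3877, 0.0474]
eef_rot: [-3.136, -0.0, 1.508]
ft_force: [-9.7, 0.3, 6.1]
grip_width: -0.0002
finger_force: 5.7
```

The drawer is against its stop. I'll back off and verify everything.

Emit:
{"name": "servo_tool", "arguments": {"moves": [0,-10,0,0,0,-30,0,0,0,-20,-30,0,0,0,-45,0,0,0,-45,0,0,0,-45,0,0,-20,-30,0,0,0,0,0,0,0,0,0]}}

```text
t: 43.15
tool_pos: [0.4414, 0.393, 0.2434]
eef_rot: [3.139, -0.001, 1.508]
ft_force: [0.2, 0.9, -0.3]
grip_width: -0.0
finger_force: 0.0
```

Run:
```python
from look import *
s=arm.read_state();print(s['t'],s['tool_pos'],s['ft_force'])
u=np.array([np.cos(.104),np.sin(.104)]);v=np.array([-u[1],u[0]])
for n in ['scene','side','wrist']:
    f=grab(n);f['name']=n;W=cloud(f);Z=W[...,2];print(n)
    if n!='wrist':
        for c,a,l,w,z in cells(f,W): print('  err',((c/1000@u)-.671).round(4),((c/1000@v)+.0577).round(4))
        o=colmask(f['image'],'orange')&(Z>.05)&(np.hypot(W[...,0]-.6,W[...,1]+.36)<.12);print('pen',o.sum(),rect(W[o]),np.median(Z[o]))
    b=colmask(f['image'],'blue')&(Z>.06)&(Z<.08)&(abs(W[...,1]-.39)<.11)&(abs(W[...,0]-.55)<.1);print('panel',b.sum(),rect(W[b]) if b.sum()>10 else 0)
    t=(Z>.081)&(Z<.09)&(abs(W[...,1]-.38)<.12)&(W[...,0]>.5);print('unit',rect(W[t]) if t.sum()>10 else 0)
```

```text
43.15 [0.44142759 0.39298135 0.24339571] [ 0.17349825  0.92123073 -0.30021038]
scene
cell 0.92 [682.1 -43.8] yaw 1.651 78.7 70.9 z 0.0465 nred 197
cell 0.74 [687.5 -91.6] yaw 0.091 70.1 38.0 z 0.0463 nred 216
cell 0.67 [666.2 115.2] yaw 0.149 70.3 38.9 z 0.0458 nred 155
  err 0.0029 -0.0567
  err 0.0033 -0.1048
  err 0.0036 0.1031
pen 244 (array([ 597.3, -358.3]), np.float64(-0.179), 129.3, 21.8) 0.0717898358657234
panel 13 (array([571.4, 289.4]), np.float64(-0.871), 10.2, 5.2)
unit (array([679.9, 378.9]), np.float64(1.508), 207.8, 189.7)
side
cell 0.77 [677.9 -19. ] yaw 0.086 70.4 41.7 z 0.0444 nred 85
cell 0.69 [662.9 120.4] yaw 0.135 70.6 38.4 z 0.0458 nred 100
cell 0.6 [553.8 392.7] yaw 1.419 196.9 53.7 z 0.0514 nred 0
cell 0.57 [682.  -63.6] yaw -1.455 91.6 70.1 z 0.0448 nred 78
  err 0.0013 -0.0316
  err 0.0008 0.1086
  err -0.0794 0.3908
  err 0.0007 -0.0764
pen 104 (array([ 601.1, -351.9]), np.float64(-0.101), 116.1, 30.4) 0.0692024687258434
panel 671 (array([577.4, 387.2]), np.float64(1.502), 195.3, 14.3)
unit (array([678.3, 379.5]), np.float64(1.505), 202.5, 186.7)
wrist
panel 3888 (array([577.9, 382.8]), np.float64(1.519), 193.5, 18.4)
unit (array([643.8, 377.9]), np.float64(1.507), 201.1, 118.6)
```

```bash
python3 -c "
from cell import arm
print(arm.close_job())"
```

```text
the job is handed in; nothing more can be done
None
```

I handed the job in at about 43 s of the 210 s limit; no verdict came back. By my own checks, all three cells are seated in bays 0, 1 and 3 with red ends to the red walls, the start button was pressed down about 6 mm after that, the pen lies level in both forks, and the case was flat on the drawer floor before I slid the drawer shut against its stop.

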